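Clear the template and set the wheel's speed lever

TASK

Lift the wooden template up off its peg on the throwing wheel's speed control, stand it upright in the free front bay of the plywood rack and let it go. Then raise the sprung orange palm lever until the red needle lies in line with the green setting bar (to within about 3 degrees), and leave it there with the lever released. Do not disturb the pottery round about.

Things in the scene. Friction and masses are not known exactly. Their poses are not given: they have to be found in the camera images.
- control: The wheel's speed control, fixed: grey housing 150 x 110 mm, 86 mm high (x -50 to +100 mm), on a dark base plate 200 x 250 x 8 mm (x -80 to +120). Origin on the table under the spindle axis; its front (-x) faces the robot. A round white dial, radius 98 mm about the spindle, stands at y +59 to +63 mm.
- peg_mid (a point): Top of the steel peg where the template hangs: a level rod of 10 mm diameter along the control's x, 215 mm above the table, beside the lever (control y -80 mm). From its upright post (control x -45) it runs to x -138 mm, its end turned up 12 mm above the rod's top.
- spindle (a point): The hinge axis of lever, needle and setting bar: level, along the control's y axis, 105 mm above the table. This point is on the axis in the lever's mid-plane.
- needle (a joint): The red needle's angle (rad): 0 = level, pointing to the control's -x (towards the robot), growing as it rises; 1.57 = straight up. Red bar 115 x 12 x 12 mm beside the dial (y +74 mm). It turns stiffly (friction about 0.7 N m) and stays where it is left.
- setting (a joint): The green setting bar's angle (rad), same zero and sense as the needle: the wanted position. Green bar 125 x 14 x 14 mm just outside the needle (y +93 mm), held firmly.
- needle_tip (a point): Outer end of the red needle, 125 mm from the hinge axis; its axes turn with the needle (x along the bar, towards the axis).
- setting_tip (a point): Outer end of the green bar, 135 mm from the hinge axis; its axes turn with the bar (x along the bar, towards the axis).
- paddle (a joint): Angle (rad) of the palm lever relative to the needle. The lever drives the needle's spindle through a torsion spring (3 N m/rad, limits +-0.5): while raised it runs some 0.3 rad ahead of the needle, and springs back when let go; how far depends on its weight, which varies.
- paddle_lip (a point): Middle of the palm lever's outer edge, 150 mm from the hinge axis, at mid-thickness; x along the lever towards the axis. A steel arm widens to a flat orange plate 70 mm long, 90 mm wide, 12 mm thick. It starts about level, 100 mm above the table, free underneath in front of the housing; too wide to grasp across, it is raised with a tool put under its edge.
- template: Flat wooden template hung on the peg, 8 mm thick (x), 110 mm wide (y), 130 mm tall, about 90 g. Origin: middle of its lower edge, z up. Its hole, 40 mm wide, z 44 to 80 mm, hangs on the peg by its upper edge: raise it about 18 mm (15 to 23) to pass the turned-up end, then draw it off to the control's -x. It hangs in the lever's way.
- template_grip (a point): Middle of the blue grip tab at the template's top, 46 mm wide (y), 30 mm tall (z 100 to 130 mm), 8 mm thick: grasp across its thickness.
- rack: Fixed plywood template rack 96 x 150 mm, walls 45 mm high and 5 mm thick, floor 5 mm, with a divider across the middle. Origin under its centre, front (-x) towards the robot. The rear bay (+x) holds a dark template 8 x 100 mm standing to 76 mm above the table; the front bay (-x) is free.
- free_bay (a point): Centre of the free bay's floor, 5 mm above the table; the bay is about 40 mm along x, 140 mm along y, 40 mm deep. The template stands in it with its faces towards +-x and may lean.
- mug_a: Bystander, loose: unfired mug, off-white, 80 mm across, 85 tall, origin under its centre.
- mug_b: Bystander, loose: unfired mug, off-white, 84 mm across, 90 tall, origin under its centre.
- lidded_jar: Bystander, loose: off-white lidded jar, 110 mm across, 80 tall, origin under its centre.
- red_cup: Bystander, loose: terracotta-red cup, 72 mm across, 95 tall, origin under its centre.
- yellow_bowl: Bystander, loose: yellow bowl, 120 mm across, 60 tall, origin under its centre.
- elephant: Bystander, loose: off-white clay elephant, about 115 x 45 x 80 mm, origin under its centre.
Things that resemble listed ones, but are neither listed nor needed, are in the scene too. Leave any pink look-alike of the rack alone.

How it is judged:
On the way, in this order (a step that is already met when the one before it is completed fails the run):
1. the template stands released in the rack's free bay, the needle not yet raised (x of template in the frame of free_bay between -0.018 and 0.018 m and y of template in the frame of free_bay between -0.03 and 0.03 m and z of template in the frame of free_bay between -0.006 and 0.012 m and angle between template's own z axis and vertical below 0.45 rad and linear speed of template below 0.03 m/s and contact force between the fingers and template below 0.1 N and value of joint needle below 0.3 rad), for 0.2 s.
2. the needle is being raised by the sprung lever (the spring is wound up by more than 0.12 rad) (value of joint paddle above 0.12 rad and value of joint needle above 0.3 rad), for 0.05 s.
At the end, for the whole second after the job is handed in: The needle rests within 0.06 rad of the green bar, lever released. The template stands at rest in the free bay: origin within 18 mm (x) and 30 mm (y) of the bay's centre, lower edge under 12 mm above its floor, leaning less than 0.45 rad (x of template in the frame of free_bay between -0.018 and 0.018 m and y of template in the frame of free_bay between -0.03 and 0.03 m and z of template in the frame of free_bay between -0.006 and 0.012 m and angle between template's own z axis and vertical below 0.45 rad and linear speed of template below 0.03 m/s and angle between the x axis of needle_tip and the x axis of setting_tip, either way round below 0.06 rad and velocity of joint needle between -0.02 and 0.02 rad/s); the robot touches nothing.
It fails at once if a piece of pottery is shifted by more than 20 mm or tipped (distance of any of mug_a, mug_b, lidded_jar, red_cup, yellow_bowl, elephant from where it was at the start of the episode above 0.02 m or angle between any of mug_a, mug_b, lidded_jar, red_cup, yellow_bowl, elephant's own z axis and vertical above 0.3 rad).
It also fails if it takes over 61 s, if anything falls off the work surface, if the arm or the gripper's body presses on something with over 40 N, if the wrist force passes 120 N, or if a joint passes its speed limit or range.

ROBOT

A 7-joint arm with a two-finger parallel gripper is mounted at the origin on the work surface. World frame = base frame: x ahead of the robot, y to its left, z up, the work surface at z = 0. Lengths are in m, angles in rad, forces in N, time in s.
With the tool pointing down it reaches from about 0.4 to 0.85 m from the base axis. Payload 10.4 kg.
Tool frame: the origin (TCP) lies between the finger pads; the fingertips stand manip.tip_extent ahead of it and the grasp point (between the pads) lies 6 mm ahead of it (manip.tip_extent is the distance from the TCP to the fingertips, in m); z points along the fingers, y is the line along which they close (so a half turn about z gives the same grasp; the last joint's range is limited). The gripper opens to 85 mm and grips with 20 to 120 N. Pads are 22 mm wide; open, the fingers measure 114 mm over their backs; the gripper's body (76 mm by 85 mm) begins 54 mm behind the grasp point. The pads swing forward as they close: fully open they stand 13 mm farther back than shut.
Start: joints at [1.265, 0.332, -0.065, 1.46, 0.022, 1.35, -0.088], TCP at [0.174, -0.6, 0.256] pointing down, gripper open.
Joint ranges: [-2.6, 2.6], [-0.5, 2.12], [-1.47, 1.34], [0.16, 2.42], [-1.27, 4.41], [0.06, 2.06], [-2.6, 2.6]. Speed limits (rad/s): [2.22, 2.22, 2.79, 2.79, 3.14, 3.14, 3.14].

INTERFACE

Orientations are given as a unit quaternion [x, y, z, w].
In Python, from workcell import get_obs, optics, workorder, manip gives the robot as it stands.
- The arm moves only by the tool jog_arm, never from a script. Its argument "increments" is a list of rows, each a list of 7 numbers: the shift along the tool's x, y, z in m, then the turn, a rotation vector about the tool's x, y, z in rad, then the opening, from -1 (shut) to 1 (fully open). A call has 1 to 5 rows; each row is the pose to reach, as a shift and turn from the pose commanded when the call began, along the tool's axes at that moment; what a row does not reach only later rows make up. A row lasts 1/12 s, in which the tool goes at most 41.7 mm and 7.16 degrees, less where a joint would pass 70% of its speed; a pose out of reach is approached as far as the arm can. A call with a gripper value outside its range is refused whole. The fingers move at their own pace and stop on an object; "grip_force" is the grip in N (left out, the last holds). Time passes only in rows, so rows that repeat a pose let the fingers close. It gives the time, the measured TCP pose, the force, the opening and the grip force at its end, in the units of the state.
- get_obs(): the state, without advancing time (a new reading comes with each control period).
- optics.camera(name): name is "side" or "top" or "wrist"; returns a dict with "color" (384x512x3 uint8, red, green, blue), "depth" (384x512 float32, m along the optical axis (not along the pixel's ray), 0 where there is no reading), "K" (3x3 intrinsics, pixels), "k1" (the pictures are not rectified: a ray, as slopes to the right and down, at radius r is drawn at 1 + k1 r^2 times it, then the intrinsics apply), "R" (3x3) and "t" (3): a world point X has camera coordinates R X + t. Camera axes: x right, y down, z forward; pixel columns grow to the right and rows downward; lengths in m; the calibration is good to about 2 mm. A picture is of the moment at which its call begins.
- workorder.hand_in(): hands the job in; it is judged then, once.
The state is a dict: "clock": time; "joint_pos": joint angles; "joint_velocities": joint speeds; "tau": joint torques, N m; "position": TCP position; "ee_rot": TCP orientation; "ft_force": force on the tool from outside, world axes, zero at the start; "torque": the same for the moment, N m; "grip_width": opening from 0.0 (shut) to 1.0 (fully open); "grasp_force": force on a finger pad.
Only numpy, scipy, OpenCV 4.12 (cv2) and the standard library are available. Lean on these libraries where they do the work, as an engineer would, in place of code of your own. Each camera call takes 0.05 s, during which the arm holds its last target. There are 200 camera calls.

## Working session

There is one attempt and no reset: what is moved stays moved. The work goes in short steps, Python scripts to look and compute and a tool call to move; the robot and the scene stay as the last step left them, time stands still between calls to the robot, and variables do not carry over. Pictures are saved under pics/ and viewed, at most 10 in all, crops included, and the job is handed in when it is done.

Besides the shell and the picture viewer there is one more tool, called after ">>>" by a JSON object that holds its "method" and its "body", one argument or row to a line. jog_arm: Moves the arm, as the interface text tells. Its arguments: {"type":"object","properties":{"increments":{"type":"array"},"grip_force":{"type":"number"}},"required":["increments"]}

```bash
mkdir -p pics
cat > h.py <<'E'
import numpy as np, cv2
from workcell import get_obs, optics, workorder, manip
from scipy.spatial.transform import Rotation as Ro
def save(n,f):
    c=optics.camera(n); np.savez(f'pics/{f}.npz',**{k:np.array(v) for k,v in c.items()})
    cv2.imwrite(f'pics/{f}.png',c['color'][:,:,::-1]); return c
def load(f): return dict(np.load(f'pics/{f}.npz'))
def ray(c,u,v):
    K=c['K']; x=(u-K[0,2])/K[0,0]; y=(v-K[1,2])/K[1,1]; a,b=x,y
    for _ in range(20):
        s=1+float(c['k1'])*(a*a+b*b); a,b=x/s,y/s
    return a,b
def px(c,u,v,d=None):
    a,b=ray(c,u,v)
    if d is None: d=float(np.median(c['depth'][int(v)-1:int(v)+2,int(u)-1:int(u)+2]))
    return c['R'].T@(np.array([a*d,b*d,d])-c['t'])
def plane(c,u,v,z):
    a,b=ray(c,u,v); o=-c['R'].T@c['t']; w=c['R'].T@np.array([a,b,1.]); return o+w*(z-o[2])/w[2]
def cloud(c):
    v,u=np.mgrid[0:384,0:512]; a,b=ray(c,u,v); d=c['depth']
    return (np.stack([a*d,b*d,d],-1)-c['t'])@c['R']
def proj(c,X):
    p=c['R']@X+c['t']; a,b=p[:2]/p[2]; s=1+float(c['k1'])*(a*a+b*b)
    return c['K'][0,0]*a*s+c['K'][0,2], c['K'][1,1]*b*s+c['K'][1,2]
E
python3 - <<'E'
from h import *
ims=[]
for n in('side','top'):
    c=save(n,n+'0'); print(n,c['k1'],(-c['R'].T@c['t']).round(3),c['R'].round(2).tolist())
    cv2.imwrite(f'pics/{n}0b.png',cv2.resize(c['color'][:,:,::-1],(800,600),interpolation=cv2.INTER_CUBIC))
o=get_obs(); print(o, manip.tip_extent)
E
```

```text
side -0.023572126964555087 [0.183 0.612 0.904] [[-0.85, -0.53, -0.0], [-0.4, 0.64, -0.66], [0.35, -0.56, -0.75]]
top -0.06709571394048436 [0.358 0.051 1.331] [[-0.02, -1.0, -0.01], [-0.99, 0.02, -0.17], [0.17, 0.01, -0.99]]
{'clock': 0.1, 'joint_pos': array([ 1.26541236,  0.33283047, -0.06470287,  1.46086508,  0.02161437,
        1.34988824, -0.08851149]), 'joint_velocities': array([-0.0001272 , -0.00095207,  0.00074223, -0.00180178, -0.00151598,
        0.00138179,  0.00180695]), 'tau': array([ 1.40241311e-03, -6.26747775e+01,  4.91719495e-02, -3.92431712e+01,
        1.62956247e-02,  6.94496950e-03,  9.78169464e-05]), 'position': array([ 0.17430493, -0.59988594,  0.25557817]), 'ee_rot': array([ 9.90019618e-01,  1.40928124e-01, -1.26254495e-04, -6.35154855e-04]), 'ft_force': array([-0.11387087,  0.36492052, -0.0925379 ]), 'torque': array([0.04793437, 0.02949164, 0.01445232]), 'grasp_force': 0.0, 'grip_width': 0.9995694772908047} 0.025
```

View pics/side0b.png

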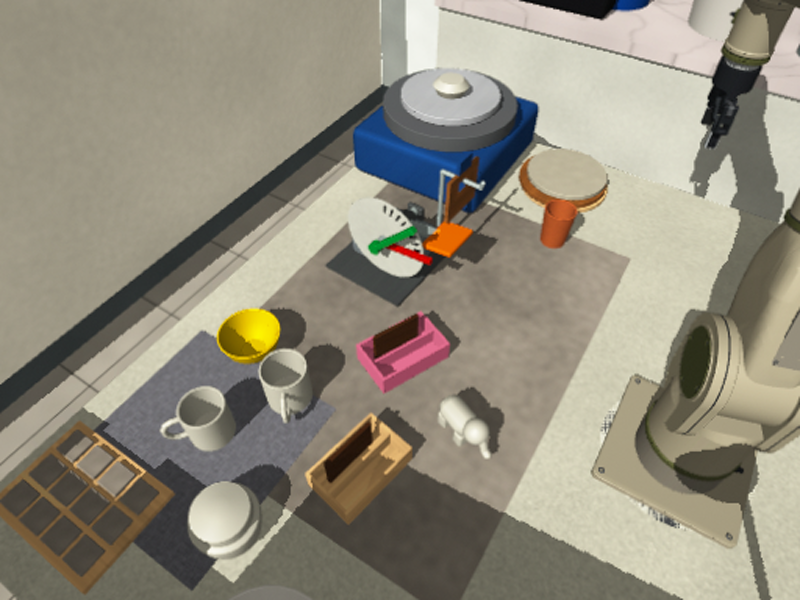

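View pics/top0b.png

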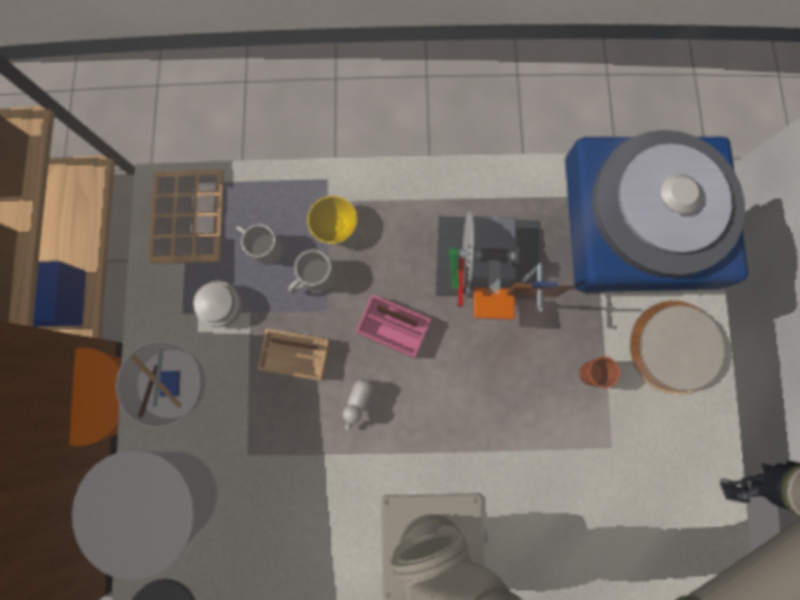

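The side view shows the template hanging at (460,190), the orange lever at (448,238), red and green bars near (412,255) and (392,240), and the plywood rack at (358,468). The top view shows the rack at (293,355) and the control at (490,265). I'll enlarge these areas to measure them.

Run:
```python
from h import *
s=load('side0')['color'][:,:,::-1];t=load('top0')['color'][:,:,::-1]
def crop(im,u,v,w,h,k): return cv2.resize(im[v:v+h,u:u+w],(w*k,h*k),interpolation=cv2.INTER_CUBIC)
a=crop(s,215,95,100,100,4); b=crop(t,275,130,100,100,4); 
c=crop(s,190,260,100,50,4); d=crop(t,150,200,100,50,4)
cv2.imwrite('pics/comp1.png',np.vstack([np.hstack([a,b]),np.hstack([c,d])]))
```

```text
(no output)
```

View pics/comp1.png

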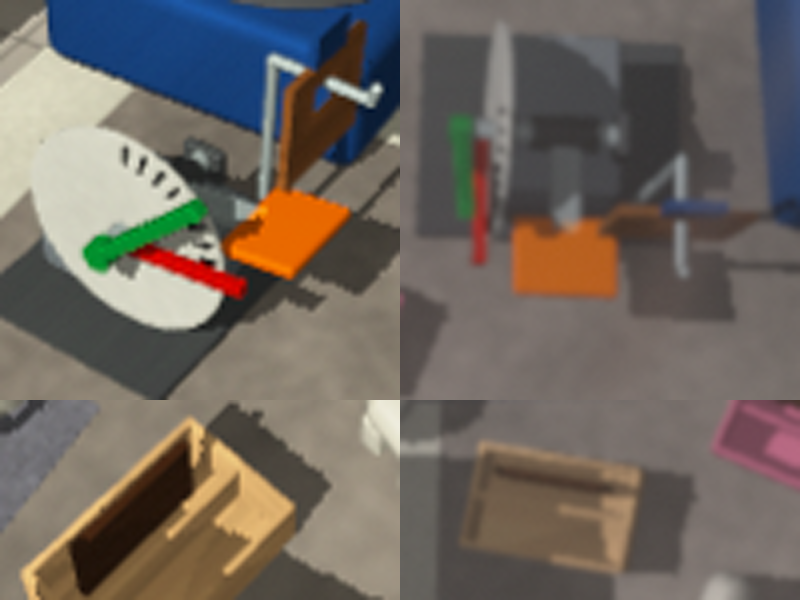

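The crop shows the peg's turned-up end at (375,95), the post top at (272,58) and the blue tab at (340,35). It also shows the rack's rim corners in both views and the dark template in the bay away from the robot. Next I'll turn these into positions.

Run:
```python
from h import *
s=load('side0');t=load('top0')
S=lambda u,v:(215+u/4,95+v/4); T=lambda u,v:(275+(u-400)/4,130+v/4)
S2=lambda u,v:(190+u/4,260+(v-400)/4); T2=lambda u,v:(150+(u-400)/4,200+(v-400)/4)
f=lambda n,p:print(n,p.round(4))
f('peg post S',plane(s,*S(272,58),.213)); f('peg end S',plane(s,*S(375,93),.222))
f('post T',plane(t,*T(682,155),.213)); f('end T',plane(t,*T(683,272),.222))
for n,p in dict(a=(415,37),b=(680,35),c=(415,235)).items(): f('base '+n,plane(t,*T(*p),.008))
R=[]
for p in [(190,422),(295,500),(25,575)]: f('rackS',plane(s,*S2(*p),.045))
for p in [(478,442),(640,465),(628,572),(462,548)]: f('rackT',plane(t,*T2(*p),.045))
for nm,c in(('s',s),('t',t)):
    P=cloud(c); hsv=cv2.cvtColor(c['color'],cv2.COLOR_RGB2HSV).astype(int); h,sa,v=hsv[...,0],hsv[...,1],hsv[...,2]
    ok=(c['depth']>0)
    def rep(n,m):
        Q=P[m&ok]; 
        if len(Q)<6: print(nm,n,len(Q)); return
        mu=np.median(Q,0); w,V=np.linalg.eigh(np.cov((Q-Q.mean(0)).T))
        print(nm,n,len(Q),mu.round(4),'ext',np.percentile(Q,3,0).round(3),np.percentile(Q,97,0).round(3),'nrm',V[:,0].round(3),'maj',V[:,2].round(3),np.sqrt(w).round(4))
    reg=(P[...,0]>.35)&(P[...,0]<.8)&(P[...,1]>-.25)&(P[...,1]<.1)
    rep('green',reg&(h>45)&(h<80)&(sa>120)&(P[...,2]>.05))
    rep('red',reg&((h<4)|(h>176))&(sa>150)&(P[...,2]>.05))
    rep('orange',reg&(h>=6)&(h<16)&(sa>225)&(v>150)&(P[...,2]>.05))
    rep('tab',reg&(h>95)&(h<125)&(sa>110)&(P[...,2]>.2)&(P[...,2]<.35))
    rep('wood',reg&(h>4)&(h<16)&(sa>100)&(P[...,2]>.12)&(P[...,2]<.3)&(P[...,1]<-.1))
    rep('dial',reg&(sa<40)&(v>140)&(P[...,2]>.05)&(P[...,2]<.21)&(P[...,1]>-.05))
```

```text
peg post S [ 0.6048 -0.2294  0.213 ]
peg end S [ 0.5109 -0.222   0.222 ]
post T [ 0.6082 -0.2329  0.213 ]
end T [ 0.5112 -0.2255  0.222 ]
base a [ 0.7771 -0.0323  0.008 ]
base b [ 0.774  -0.2909  0.008 ]
base c [ 0.5818 -0.0262  0.008 ]
rackS [0.4738 0.2347 0.045 ]
rackS [0.3849 0.2452 0.045 ]
rackS [0.5011 0.3784 0.045 ]
rackT [0.5031 0.3793 0.045 ]
rackT [0.4791 0.2298 0.045 ]
rackT [0.3825 0.2407 0.045 ]
rackT [0.4065 0.3923 0.045 ]
s green 183 [ 0.6177 -0.0529  0.155 ] ext [ 0.567 -0.067  0.101] [ 0.668 -0.049  0.206] nrm [ 0.699 -0.183  0.691] maj [-0.696  0.045  0.716] [0.0051 0.0085 0.0473]
s red 133 [ 0.5808 -0.0728  0.1198] ext [ 0.537 -0.084  0.111] [ 0.63  -0.067  0.127] nrm [0.136 0.244 0.96 ] maj [-0.99   0.069  0.122] [0.003  0.0046 0.0295]
s orange 368 [ 0.5373 -0.1426  0.1286] ext [ 0.509 -0.186  0.122] [ 0.569 -0.102  0.134] nrm [-0.14  -0.005 -0.99 ] maj [ 0.009  1.    -0.006] [0.002  0.0182 0.0271]
s tab 88 [ 0.5553 -0.2208  0.2578] ext [ 0.552 -0.249  0.24 ] [ 0.562 -0.204  0.268] nrm [ 0.989 -0.132 -0.069] maj [-0.107 -0.95   0.292] [0.0024 0.0093 0.0148]
s wood 722 [ 0.5542 -0.1732  0.1318] ext [ 0.508 -0.244  0.123] [ 0.571 -0.103  0.234] nrm [ 0.977  0.048 -0.208] maj [-0.175  0.74  -0.649] [0.0163 0.0235 0.048 ]
s dial 0
t green 46 [ 0.6318 -0.0569  0.1452] ext [ 0.571 -0.066  0.114] [ 0.666 -0.052  0.206] nrm [0.712 0.013 0.702] maj [-0.702  0.052  0.711] [0.0016 0.0026 0.0481]
t red 43 [ 0.5734 -0.0758  0.1202] ext [ 0.543 -0.081  0.107] [ 0.618 -0.069  0.129] nrm [-0.004 -0.915  0.404] maj [-0.983  0.078  0.167] [0.002  0.0055 0.0229]
t orange 0
t tab 0
t wood 540 [ 0.5433 -0.1516  0.1286] ext [ 0.508 -0.194  0.122] [ 0.572 -0.104  0.234] nrm [ 0.893 -0.226 -0.388] maj [-0.152  0.661 -0.734] [0.0177 0.0212 0.0351]
t dial 0
```

The control comes out at about (0.657, -0.155) with yaw -0.072. The template tab is at (0.556, -0.227, 0.25), and the free bay is at (0.421, 0.314) with yaw about -0.15. The green bar stands at about 0.80 rad. Next I'll compute the first move.

```bash
cat >> h.py <<'E'
def target(yaw,pitch=0,tilt=0):
    # tool y along (cos yaw, sin yaw); tool z down; pitch rotates about world axis horiz-left (tool z swings forward)
    y=np.array([np.cos(yaw),np.sin(yaw),0]); z=np.array([0,0,-1.]); x=np.cross(y,z)
    return Ro.from_matrix(np.stack([x,y,z],1))
def inc(p,Rt,p0=None,R0=None):
    o=get_obs(); p0=o['position'] if p0 is None else np.array(p0); R0=Ro.from_quat(o['ee_rot']) if R0 is None else R0
    return R0.inv().apply(np.array(p)-p0).round(4).tolist(),(R0.inv()*Rt).as_rotvec().round(3).tolist()
E
python3 - <<'E'
from h import *
R=target(-.072)
print(inc([.556,-.2265,.36],R))
print(inc([.556,-.2265,.36],target(-.072+np.pi)))
c=load('side0');P=cloud(c);t=load('top0');Pt=cloud(t)
for nm,Q in(('s',P),('t',Pt)):
  m=(abs(Q[...,0]-.443)<.09)&(abs(Q[...,1]-.311)<.1)&(Q[...,2]>.039)&(Q[...,2]<.05)
  r=cv2.minAreaRect((Q[m][:,:2]*1000).astype(np.float32)); print(nm,m.sum(),r)
E
```

```text
([0.4707, -0.2522, -0.1041], [-0.001, -0.001, -1.216])
([0.4707, -0.2522, -0.1041], [-0.001, 0.001, 1.926])
s 651 ((444.5567932128906, 313.896484375), (149.58639526367188, 97.85067749023438), 79.48055267333984)
t 220 ((444.01361083984375, 312.95404052734375), (152.6195068359375, 92.91900634765625), 79.30426788330078)
```

>>> {"method": "jog_arm", "body": {
  "increments": [
    [0.04, -0.02, -0.02, 0, 0, -0.12, 0],
    [0.08, -0.04, -0.04, 0, 0, -0.24, 0],
    [0.12, -0.06, -0.06, 0, 0, -0.36, 0],
    [0.155, -0.08, -0.08, 0, 0, -0.48, 0],
    [0.19, -0.1, -0.1, 0, 0, -0.6, 0]
  ]
}}

```text
clock: 0.52
position: [0.312, -0.4678, 0.3441]
ee_rot: [0.903, 0.43, -0.0, -0.0]
ft_force: [0.4, -0.7, 0.2]
grip_width: 0.501
grasp_force: 0.0
```

Run:
```python
from h import *
o=get_obs();print(o['clock'],o['position'],o['grip_width'],o['joint_pos'].round(2))
print(inc([.556,-.2265,.36],target(-.072)))
```

```text
0.5167 [ 0.31197981 -0.46777396  0.34413237] 0.5014889804806131 [ 1.11  0.17 -0.24  1.48  0.04  1.5   0.19]
([0.3411, 0.0373, -0.0159], [-0.001, -0.0, -0.61])
```

>>> {"method": "jog_arm", "body": {
  "increments": [
    [0.035, 0.005, -0.003, 0, 0, -0.12, 0],
    [0.07, 0.01, -0.006, 0, 0, -0.24, 0],
    [0.105, 0.015, -0.01, 0, 0, -0.36, 0],
    [0.14, 0.02, -0.01, 0, 0, -0.48, 0],
    [0.175, 0.025, -0.01, 0, 0, -0.61, 0]
  ]
}}

```text
clock: 0.93
position: [0.4424, -0.3488, 0.3538]
ee_rot: [0.734, 0.679, -0.0, 0.0]
ft_force: [0.5, -0.4, 0.5]
grip_width: 0.496
grasp_force: 0.0
```

Run:
```python
from h import *
o=get_obs();print(o['clock'],o['position'],o['joint_pos'].round(2))
print(inc([.556,-.2265,.36],target(-.072)))
```

```text
0.9333 [ 0.44239114 -0.34876751  0.35383363] [ 0.94  0.19 -0.42  1.45  0.08  1.52  0.45]
([0.1307, 0.1038, -0.0062], [0.0, 0.0, -0.005])
```

>>> {"method": "jog_arm", "body": {
  "increments": [
    [0.03, 0.024, 0, 0, 0, 0, 0],
    [0.06, 0.048, 0, 0, 0, 0, 0],
    [0.09, 0.072, 0, 0, 0, 0, 0],
    [0.118, 0.095, 0, 0, 0, 0, 0],
    [0.118, 0.095, 0, 0, 0, 0, 0]
  ]
}}

```text
clock: 1.35
position: [0.5499, -0.2326, 0.353]
ee_rot: [0.732, 0.681, 0.002, -0.001]
ft_force: [0.9, 0.4, -0.3]
grip_width: 0.498
grasp_force: 0.0
```

>>> {"method": "jog_arm", "body": {
  "increments": [
    [0, 0, 0, 0, 0, 0, 0],
    [0, 0, 0, 0, 0, 0, 0]
  ]
}}

```text
clock: 1.52
position: [0.5456, -0.2409, 0.3533]
ee_rot: [0.736, 0.677, -0.0, -0.0]
ft_force: [-0.8, -0.9, -0.9]
grip_width: 0.499
grasp_force: 0.0
```

Run:
```python
from h import *
o=get_obs();print(o['clock'],o['position'],o['joint_pos'].round(2))
print(inc([.556,-.2265,.259],target(-.072)))
c=save('wrist','w1'); cv2.imwrite('pics/w1b.png',cv2.resize(c['color'][:,:,::-1],(640,480)))
```

```text
1.5167 [ 0.54559057 -0.24087782  0.35326715] [ 0.74  0.28 -0.5   1.36  0.13  1.54  0.16]
([0.0152, 0.0093, 0.0943], [-0.001, 0.0, -0.011])
```

View pics/w1b.png

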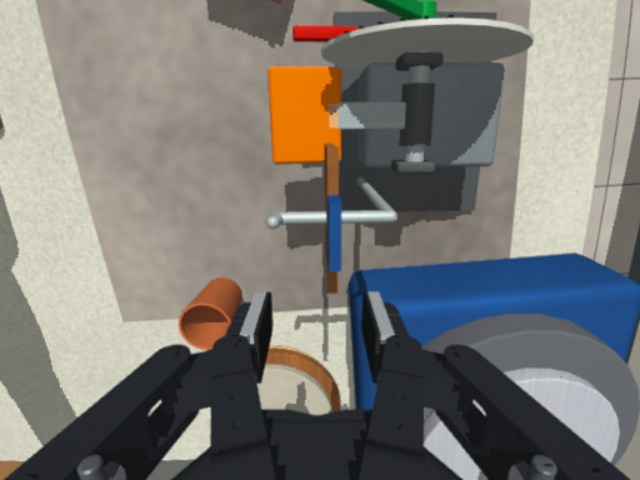

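The wrist view shows the blue tab edge-on from (335,197) to (335,268), near the middle of the fingers (about column 318). I'll measure it in this view's depth.

Run:
```python
from h import *
c=load('w1');P=cloud(c);hsv=cv2.cvtColor(c['color'],cv2.COLOR_RGB2HSV).astype(int)
m=(hsv[...,0]>95)&(hsv[...,0]<125)&(hsv[...,1]>110)&(P[...,2]>.225)&(P[...,2]<.29)&(abs(P[...,0]-.556)<.03)
Q=P[m];print(len(Q),Q.mean(0).round(4),np.percentile(Q,[3,50,97],0).round(4).tolist())
T=Q[Q[:,2]>.255]; print(T.mean(0), cv2.minAreaRect((T[:,:2]*1000).astype(np.float32)))
for z,n,u,v in [(.222,'end',275,222),(.213,'post',388,214)]: print(n,plane(c,u*.8,v*.8,z))
g=(hsv[...,0]>=6)&(hsv[...,0]<18)&(hsv[...,1]>200)&(P[...,2]>.09)&(P[...,2]<.15)&(P[...,1]>-.22)
Q=P[g];print('orange',len(Q),cv2.minAreaRect((Q[:,:2]*1000).astype(np.float32)),np.percentile(Q,[3,97],0).round(4).tolist())
x,y,z=Q.T; print(np.linalg.lstsq(np.c_[x,y,np.ones(len(x))],z,rcond=None)[0])
```

```text
608 [ 0.5596 -0.2259  0.2637] [[0.5551, -0.2504, 0.2412], [0.5596, -0.2251, 0.2657], [0.5641, -0.2064, 0.2668]]
[ 0.55948931 -0.22745835  0.26544059] ((559.5613403320312, -229.16259765625), (45.8868293762207, 7.895477294921875), 85.7036361694336)
end [ 0.51577466 -0.22654877  0.222     ]
post [ 0.6045864  -0.22982071  0.213     ]
orange 3885 ((543.6809692382812, -147.76797485351562), (87.56314849853516, 67.88916778564453), 86.13935852050781) [[0.512, -0.1876, 0.1236], [0.5749, -0.1064, 0.1329]]
[-0.1401025   0.00694904  0.2054461 ]
```

>>> {"method": "jog_arm", "body": {
  "increments": [
    [0.0137, 0.0131, 0.02, 0, 0, -0.011, 0],
    [0.0137, 0.0131, 0.045, 0, 0, -0.011, 0],
    [0.0137, 0.0131, 0.07, 0, 0, -0.011, 0],
    [0.0137, 0.0131, 0.094, 0, 0, -0.011, 0],
    [0.0137, 0.0131, 0.094, 0, 0, -0.011, 0]
  ]
}}

```text
clock: 1.98
position: [0.5572, -0.2291, 0.2549]
ee_rot: [0.733, 0.68, -0.002, -0.003]
ft_force: [-0.7, -0.4, -1.0]
grip_width: 0.497
grasp_force: 0.0
```

>>> {"method": "jog_arm", "body": {
  "increments": [
    [0, 0, 0, 0, 0, 0, 0],
    [0, 0, 0, 0, 0, 0, 0]
  ]
}}

```text
clock: 2.15
position: [0.5602, -0.2289, 0.2615]
ee_rot: [0.733, 0.681, 0.0, 0.001]
ft_force: [0.1, 0.2, 0.7]
grip_width: 0.5
grasp_force: 0.0
```

>>> {"method": "jog_arm", "body": {
  "increments": [
    [0, 0, 0, 0, 0, 0, -0.6],
    [0, 0, 0, 0, 0, 0, -1],
    [0, 0, 0, 0, 0, 0, -1],
    [0, 0, 0, 0, 0, 0, -1],
    [0, 0, 0, 0, 0, 0, -1]
  ],
  "grip_force": 40
}}

```text
clock: 2.57
position: [0.5603, -0.228, 0.2608]
ee_rot: [0.732, 0.681, 0.0, 0.001]
ft_force: [-2.2, -0.0, 5.7]
grip_width: 0.087
grasp_force: 41.9
```

>>> {"method": "jog_arm", "body": {
  "increments": [
    [0, 0, 0, 0, 0, 0, -1],
    [0, 0, 0, 0, 0, 0, -1],
    [0, 0, 0, 0, 0, 0, -1]
  ]
}}

```text
clock: 2.82
position: [0.5603, -0.2281, 0.2608]
ee_rot: [0.732, 0.681, 0.0, 0.001]
ft_force: [-1.8, 0.0, 5.7]
grip_width: 0.086
grasp_force: 41.9
```

>>> {"method": "jog_arm", "body": {
  "increments": [
    [0, 0, -0.005, 0, 0, 0, -1],
    [0, 0, -0.01, 0, 0, 0, -1],
    [0, 0, -0.015, 0, 0, 0, -1],
    [0, 0, -0.019, 0, 0, 0, -1],
    [0, 0, -0.019, 0, 0, 0, -1]
  ]
}}

```text
clock: 3.23
position: [0.5605, -0.2279, 0.2799]
ee_rot: [0.732, 0.681, 0.0, 0.001]
ft_force: [0.0, 0.7, -1.5]
grip_width: 0.085
grasp_force: 40.8
```

>>> {"method": "jog_arm", "body": {
  "increments": [
    [0, 0, 0, 0, 0, 0, -1],
    [0, 0, 0, 0, 0, 0, -1]
  ]
}}

```text
clock: 3.4
position: [0.56, -0.2278, 0.2785]
ee_rot: [0.732, 0.681, -0.0, -0.0]
ft_force: [-1.3, 0.5, -1.7]
grip_width: 0.084
grasp_force: 40.8
```

Run:
```python
from h import *
c=save('side','s2'); im=c['color'][80:176,200:328,::-1]; cv2.imwrite('pics/s2b.png',cv2.resize(im,(768,576),interpolation=cv2.INTER_CUBIC))
```

```text
(no output)
```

View pics/s2b.png

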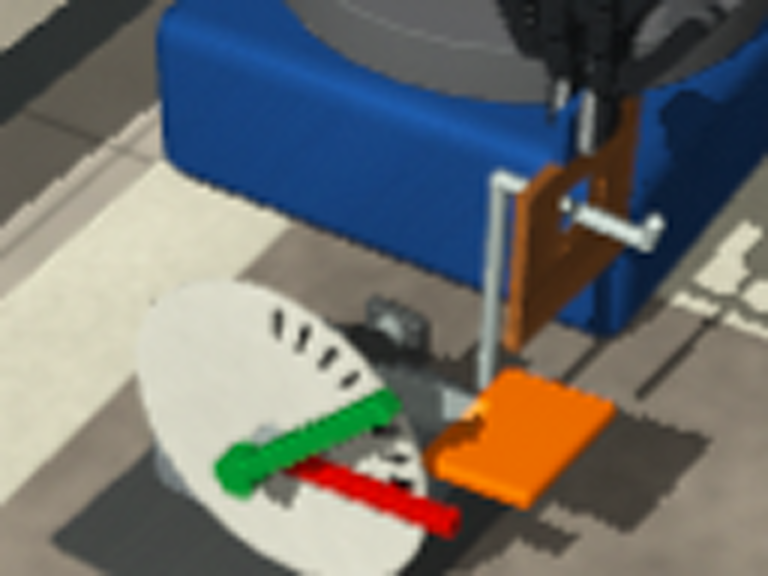

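The template is lifted. The rod passes through the middle of the hole near (572,210), clear above and below, so I'll draw it off now.

>>> {"method": "jog_arm", "body": {
  "increments": [
    [0, -0.015, -0.0005, 0, 0, 0, -1],
    [0, -0.03, -0.0005, 0, 0, 0, -1],
    [0, -0.045, -0.0005, 0, 0, 0, -1],
    [0, -0.06, -0.0005, 0, 0, 0, -1],
    [0, -0.08, -0.001, 0, 0, 0, -1]
  ]
}}

```text
clock: 3.87
position: [0.4798, -0.2218, 0.2792]
ee_rot: [0.732, 0.681, 0.0, -0.0]
ft_force: [-1.0, -0.8, -1.3]
grip_width: 0.086
grasp_force: 40.9
```

>>> {"method": "jog_arm", "body": {
  "increments": [
    [0, -0.01, -0.02, 0, 0, 0, -1],
    [0, -0.015, -0.05, 0, 0, 0, -1],
    [0, -0.02, -0.08, 0, 0, 0, -1],
    [0, -0.02, -0.1, 0, 0, 0, -1],
    [0, -0.02, -0.1, 0, 0, 0, -1]
  ]
}}

```text
clock: 4.28
position: [0.4612, -0.2209, 0.3842]
ee_rot: [0.732, 0.681, 0.001, 0.003]
ft_force: [0.5, -0.6, -1.4]
grip_width: 0.089
grasp_force: 40.9
```

Run:
```python
from h import *
o=get_obs();print(o['clock'],o['position'],o['joint_pos'].round(2))
print(inc([.43,.31,.36],target(-.185)))
```

```text
4.2833 [ 0.46118815 -0.22091584  0.38417727] [ 0.83  0.07 -0.5   1.52  0.03  1.56  0.26]
([0.5273, -0.0696, 0.0222], [0.006, 0.003, 0.113])
```

>>> {"method": "jog_arm", "body": {
  "increments": [
    [0.025, -0.003, 0, 0, 0, 0, -1],
    [0.06, -0.006, 0, 0, 0, 0, -1],
    [0.1, -0.012, 0, 0, 0, 0, -1],
    [0.14, -0.016, 0, 0, 0, 0, -1],
    [0.18, -0.02, 0, 0, 0, 0, -1]
  ]
}}

```text
clock: 4.7
position: [0.4527, -0.0379, 0.3789]
ee_rot: [0.732, 0.681, -0.0, -0.0]
ft_force: [1.0, -0.6, -1.1]
grip_width: 0.087
grasp_force: 40.9
```

>>> {"method": "jog_arm", "body": {
  "increments": [
    [0.04, -0.005, 0, 0, 0, 0, -1],
    [0.08, -0.01, 0, 0, 0, 0, -1],
    [0.12, -0.015, 0, 0, 0, 0, -1],
    [0.16, -0.02, 0, 0, 0, 0, -1],
    [0.19, -0.024, 0, 0, 0, 0, -1]
  ]
}}

```text
clock: 5.12
position: [0.4419, 0.155, 0.3792]
ee_rot: [0.731, 0.682, 0.0, 0.0]
ft_force: [0.0, 0.5, -0.6]
grip_width: 0.088
grasp_force: 40.9
```

>>> {"method": "jog_arm", "body": {
  "increments": [
    [0.03, -0.005, 0, 0, 0, 0.02, -1],
    [0.06, -0.01, 0, 0, 0, 0.04, -1],
    [0.1, -0.015, 0, 0, 0, 0.08, -1],
    [0.13, -0.02, 0, 0, 0, 0.11, -1],
    [0.15, -0.025, 0, 0, 0, 0.113, -1]
  ]
}}

```text
clock: 5.53
position: [0.4277, 0.3059, 0.3788]
ee_rot: [0.769, 0.639, -0.0, -0.001]
ft_force: [-0.4, -0.1, -1.6]
grip_width: 0.088
grasp_force: 40.8
```

>>> {"method": "jog_arm", "body": {
  "increments": [
    [0, 0, 0, 0, 0, 0, -1],
    [0, 0, 0, 0, 0, 0, -1]
  ]
}}

```text
clock: 5.7
position: [0.4281, 0.3041, 0.3787]
ee_rot: [0.768, 0.64, -0.001, -0.001]
ft_force: [0.2, -1.0, -1.4]
grip_width: 0.087
grasp_force: 40.8
```

Run:
```python
from h import *
o=get_obs();print(o['clock'],o['position'],o['joint_pos'].round(2))
print(inc([.43,.31,.30],target(-.185)))
c=save('wrist','w3'); a=c['color'][:,:,::-1]; d=save('side','s3')['color'][200:384,130:375,::-1]
cv2.imwrite('pics/w3b.png',np.hstack([cv2.resize(a,(400,300)),cv2.resize(d,(400,300),interpolation=cv2.INTER_CUBIC)]))
```

```text
5.7 [0.42809344 0.30409176 0.37874914] [ 0.22  0.19 -1.06  1.47  0.17  1.58 -1.01]
([0.0062, 0.0009, 0.0787], [-0.002, 0.0, 0.003])
```

View pics/w3b.png

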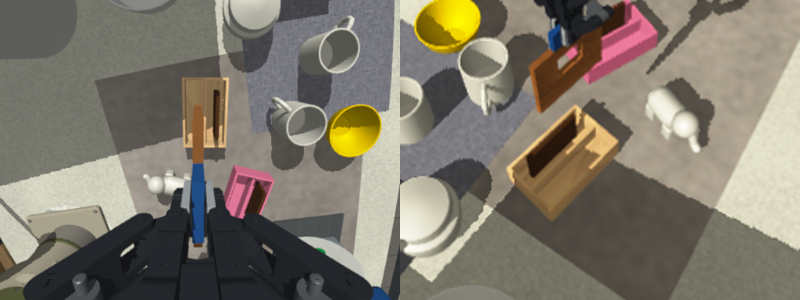

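The template is held squarely, with the rack at (205,112) in the wrist view and aligned with it. I'll measure both in the wrist depth.

Run:
```python
from h import *
for f in('w3','s3'):
  c=load(f);P=cloud(c)
  m=(abs(P[...,0]-.443)<.09)&(abs(P[...,1]-.311)<.1)&(P[...,2]>.039)&(P[...,2]<.05)
  Q=P[m]; print(f,len(Q),cv2.minAreaRect((Q[:,:2]*1000).astype(np.float32)))
  m=(abs(P[...,0]-.428)<.03)&(P[...,1]>.2)&(P[...,1]<.42)&(P[...,2]>.23)&(P[...,2]<.349)
  hsv=cv2.cvtColor(c['color'],cv2.COLOR_RGB2HSV); m&=(hsv[...,1]>110)
  Q=P[m]; print('tmpl',len(Q),Q.mean(0).round(4),np.percentile(Q,[1,50,99],0).round(4).tolist())
  x,y,z=Q.T; print('x=ay+bz+c',np.linalg.lstsq(np.c_[y,z,np.ones(len(x))],x,rcond=None)[0].round(3))
```

```text
w3 1143 ((445.84344482421875, 313.56781005859375), (149.6854705810547, 96.4983901977539), 79.45535278320312)
tmpl 211 [0.439  0.3568 0.3125] [[0.4351, 0.356, 0.2595], [0.4389, 0.3568, 0.3183], [0.4429, 0.3576, 0.3469]]
x=ay+bz+c [-5.207  0.006  2.295]
s3 636 ((444.6719970703125, 313.6846008300781), (150.9733428955078, 97.3915023803711), 79.27227783203125)
tmpl 1001 [0.4261 0.3097 0.2989] [[0.4141, 0.2499, 0.2556], [0.4271, 0.3131, 0.2971], [0.4407, 0.3571, 0.3474]]
x=ay+bz+c [0.193 0.008 0.364]
```

>>> {"method": "jog_arm", "body": {
  "increments": [
    [0.0127, 0.0087, 0.03, 0.05, 0, 0, -1],
    [0.0127, 0.0087, 0.065, 0.1, 0, 0, -1],
    [0.0127, 0.0087, 0.1, 0.1, 0, 0, -1],
    [0.0127, 0.0087, 0.13, 0.1, 0, 0, -1],
    [0.0127, 0.0087, 0.15, 0.1, 0, 0, -1]
  ]
}}

```text
clock: 6.22
position: [0.44, 0.3113, 0.2263]
ee_rot: [0.769, 0.637, -0.034, -0.038]
ft_force: [0.2, -0.0, -0.8]
grip_width: 0.085
grasp_force: 40.7
```

>>> {"method": "jog_arm", "body": {
  "increments": [
    [0, 0, 0, 0, 0, 0, -1],
    [0, 0, 0, 0, 0, 0, -1],
    [0, 0, 0, 0, 0, 0, -1]
  ]
}}

```text
clock: 6.47
position: [0.4406, 0.3136, 0.2313]
ee_rot: [0.769, 0.638, -0.031, -0.038]
ft_force: [0.1, -0.4, -1.8]
grip_width: 0.087
grasp_force: 40.8
```

Run:
```python
from h import *
o=get_obs();R=Ro.from_quat(o['ee_rot']);print(o['clock'],o['position'],R.as_matrix().round(3).tolist())
print(inc([.439,.315,.133],target(-.186)*Ro.from_rotvec([.1,0,0])))
```

```text
6.4667 [0.4406226  0.31363533 0.23127343] [[0.185, 0.978, -0.096], [0.983, -0.184, 0.019], [0.001, -0.098, -0.995]]
([0.0009, 0.0078, 0.098], [0.002, -0.001, -0.0])
```

>>> {"method": "jog_arm", "body": {
  "increments": [
    [0, 0.002, 0.02, 0, 0, 0, -1],
    [0.001, 0.004, 0.045, 0, 0, 0, -1],
    [0.001, 0.006, 0.07, 0, 0, 0, -1],
    [0.001, 0.007, 0.085, 0, 0, 0, -1],
    [0.001, 0.0075, 0.095, 0, 0, 0, -1]
  ]
}}

```text
clock: 6.88
position: [0.4386, 0.315, 0.1344]
ee_rot: [0.769, 0.638, -0.032, -0.038]
ft_force: [-0.8, -0.4, -1.0]
grip_width: 0.084
grasp_force: 40.8
```

>>> {"method": "jog_arm", "body": {
  "increments": [
    [0, 0, 0, 0, 0, 0, -1],
    [0, 0, 0, 0, 0, 0, -1]
  ]
}}

```text
clock: 7.05
position: [0.4386, 0.3155, 0.1357]
ee_rot: [0.769, 0.638, -0.031, -0.038]
ft_force: [-0.3, 0.1, -0.2]
grip_width: 0.087
grasp_force: 40.7
```

Run:
```python
from h import *
o=get_obs();print(o['position'],o['ft_force'])
c=save('side','s4');cv2.imwrite('pics/s4b.png',cv2.resize(c['color'][240:350,180:300,::-1],(600,550),interpolation=cv2.INTER_CUBIC))
```

```text
[0.43863345 0.31553623 0.1357245 ] [-0.30850937  0.05831615 -0.19991872]
```

View pics/s4b.png

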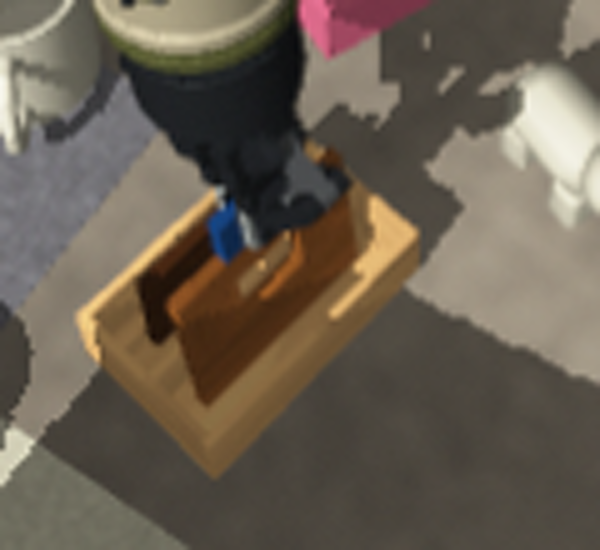

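The template is inside the front bay, with its lower corner at (205,400), between the front wall and the divider. I'll lower it the last millimetres, release it and go straight up.

>>> {"method": "jog_arm", "body": {
  "increments": [
    [0, 0, 0.003, 0, 0, 0, -1],
    [0, 0, 0.003, 0, 0, 0, -0.7],
    [0, 0, 0.003, 0, 0, 0, -0.5],
    [0, 0, 0.003, 0, 0, 0, -0.4],
    [0, 0, 0.003, 0, 0, 0, -0.2]
  ]
}}

```text
clock: 7.52
position: [0.4379, 0.3153, 0.1317]
ee_rot: [0.768, 0.638, -0.032, -0.038]
ft_force: [0.1, -0.4, 0.1]
grip_width: 0.395
grasp_force: 0.1
```

>>> {"method": "jog_arm", "body": {
  "increments": [
    [0, 0, 0, 0, 0, 0, -0.2],
    [0, 0, 0, 0, 0, 0, -0.2],
    [0, 0, 0, 0, 0, 0, -0.2],
    [0, 0, 0, 0, 0, 0, -0.2],
    [0, 0, 0, 0, 0, 0, -0.2]
  ]
}}

```text
clock: 7.93
position: [0.4377, 0.3152, 0.1314]
ee_rot: [0.768, 0.638, -0.032, -0.038]
ft_force: [-0.0, 0.2, -1.0]
grip_width: 0.401
grasp_force: 0.0
```

>>> {"method": "jog_arm", "body": {
  "increments": [
    [0, 0, -0.015, 0, 0, 0, -0.2],
    [0, 0, -0.03, 0, 0, 0, -0.2],
    [0, 0, -0.06, 0, 0, 0, -0.2],
    [0, 0, -0.1, 0, 0, 0, -0.2],
    [0, 0, -0.14, 0, 0, 0, -0.2]
  ]
}}

```text
clock: 8.35
position: [0.4509, 0.3123, 0.2719]
ee_rot: [0.768, 0.638, -0.033, -0.039]
ft_force: [1.0, 1.3, -0.5]
grip_width: 0.402
grasp_force: 0.0
```

Run:
```python
from h import *
o=get_obs();print(o['position'],o['joint_pos'].round(2))
c=save('side','s5');cv2.imwrite('pics/s5b.png',cv2.resize(c['color'][240:350,180:300,::-1],(600,550),interpolation=cv2.INTER_CUBIC))
P=cloud(c);hsv=cv2.cvtColor(c['color'],cv2.COLOR_RGB2HSV)
r=Ro.from_euler('z',-.186).as_matrix(); L=(P-[.4229,.3178,.005])@r
m=(abs(L[...,0])<.04)&(abs(L[...,1])<.08)&(L[...,2]>.048)&(L[...,2]<.14)
Q=L[m&(hsv[...,1]>60)];x,y,z=Q.T;print(len(Q),np.percentile(Q,[1,50,99],0).round(4).tolist(),np.linalg.lstsq(np.c_[y,z,np.ones(len(x))],x,rcond=None)[0].round(3))
b=Q[(Q[:,2]>.102)&(Q[:,2]<.11)]
```

```text
[0.45092538 0.31230833 0.27186962] [ 0.17  0.37 -1.02  1.55  0.23  1.46 -1.05]
468 [[0.0163, -0.0535, 0.0484], [0.0305, 0.0071, 0.0686], [0.0398, 0.0548, 0.0846]] [ 0.007  0.623 -0.012]
```

View pics/s5b.png

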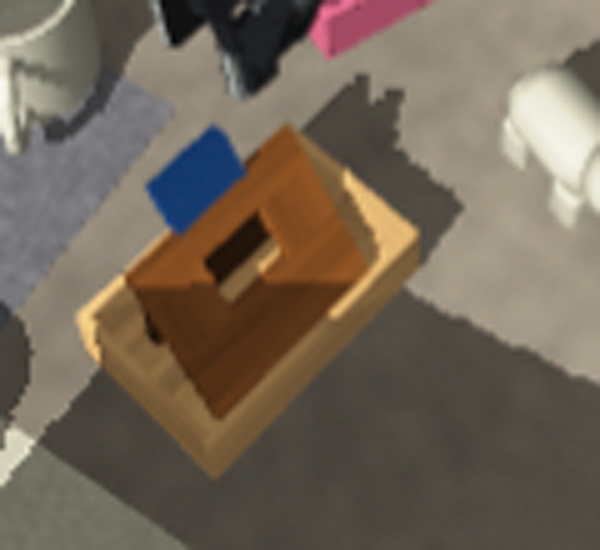

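The template has slid and leans on the divider, with its tab at (195,180). The slope gives about 0.56 rad, which is too much. I'll regrasp it and set it nearer the divider so it leans less. First I'll measure the tab and the dark template.

Run:
```python
from h import *
r=Ro.from_euler('z',-.186).as_matrix()
for n in('side','wrist','top'):
  c=save(n,'m_'+n);P=cloud(c);hsv=cv2.cvtColor(c['color'],cv2.COLOR_RGB2HSV).astype(int);L=(P-[.4229,.3178,.005])@r
  reg=(abs(L[...,0]-.04)<.08)&(abs(L[...,1])<.08)&(L[...,2]<.16)&(c['depth']>0)
  def rep(nm,m,fit=True):
    Q=L[m&reg]
    if len(Q)<8: print(n,nm,len(Q));return
    print(n,nm,len(Q),np.percentile(Q,[2,50,98],0).round(4).tolist())
    if fit:
      x,y,z=Q.T;print('   x=ay+bz+c',np.linalg.lstsq(np.c_[y,z,np.ones(len(x))],x,rcond=None)[0].round(3))
  rep('tab',(hsv[...,0]>95)&(hsv[...,0]<125)&(hsv[...,1]>110)&(L[...,2]>.06))
  rep('wood',(hsv[...,0]>4)&(hsv[...,0]<16)&(hsv[...,1]>150)&(L[...,2]>.042))
  rep('dark',(hsv[...,2]<60)&(L[...,2]>.048)&(L[...,2]<.08)&(hsv[...,0]<20),False)
  rep('darktop',(L[...,2]>.06)&(L[...,2]<.076)&(hsv[...,0]<20)&(hsv[...,2]<110),False)
```

```text
side tab 207 [[0.0447, -0.0202, 0.091], [0.0536, 0.0017, 0.1045], [0.0655, 0.023, 0.1139]]
   x=ay+bz+c [ 0.021  0.711 -0.02 ]
side wood 695 [[0.0131, -0.0527, 0.0427], [0.0321, 0.0056, 0.0697], [0.0474, 0.0542, 0.0887]]
   x=ay+bz+c [-0.003  0.592 -0.009]
side dark 1
side darktop 71 [[0.0233, -0.0094, 0.0608], [0.0296, 0.0438, 0.0663], [0.0363, 0.0546, 0.075]]
wrist tab 843 [[0.0455, -0.0209, 0.09], [0.0562, 0.0024, 0.1063], [0.0664, 0.023, 0.1144]]
   x=ay+bz+c [ 0.013  0.75  -0.022]
wrist wood 1786 [[0.0152, -0.052, 0.043], [0.0355, 0.0128, 0.0746], [0.0498, 0.0542, 0.0889]]
   x=ay+bz+c [-0.001  0.684 -0.015]
wrist dark 0
wrist darktop 174 [[0.0261, 0.0254, 0.0602], [0.0302, 0.0441, 0.0667], [0.0363, 0.055, 0.0753]]
top tab 0
top wood 0
top dark 0
top darktop 0
```

Run:
```python
from h import *
r=Ro.from_euler('z',-.186).as_matrix()
for f in('side0','top0','w3','s3'):
  c=load(f);P=cloud(c);hsv=cv2.cvtColor(c['color'],cv2.COLOR_RGB2HSV).astype(int);L=(P-[.4229,.3178,.005])@r
  m=(abs(L[...,0]-.045)<.025)&(abs(L[...,1])<.065)&(L[...,2]>.048)&(L[...,2]<.08)
  Q=L[m]
  if len(Q)>8: x,y,z=Q.T;print(f,len(Q),np.percentile(Q,[3,50,97],0).round(4).tolist(),np.linalg.lstsq(np.c_[y,z,np.ones(len(x))],x,rcond=None)[0].round(3))
u=np.array([.55,0,.835])
R=target(-.186)*Ro.from_rotvec([.583,0,0])
W=lambda l: r@np.array([.0578+l*.55,.001,.1013+l*.835])+[.4229,.3178,.005]
print('pre',W(.072),inc(W(.072),R)); print('grasp',W(.012))
print(get_obs()['position'])
```

```text
side0 243 [[0.0407, -0.0452, 0.0492], [0.0428, 0.0045, 0.0683], [0.049, 0.0491, 0.0744]] [0.015 0.129 0.035]
top0 66 [[0.0403, -0.0495, 0.0536], [0.045, -0.0069, 0.0712], [0.0501, 0.046, 0.0758]] [0.043 0.191 0.032]
w3 386 [[0.0433, -0.0464, 0.0525], [0.0463, 0.0029, 0.0714], [0.0509, 0.0469, 0.0731]] [0.001 0.232 0.03 ]
s3 240 [[0.0407, -0.0458, 0.05], [0.0428, 0.0043, 0.0685], [0.0483, 0.0481, 0.0747]] [0.019 0.15  0.034]
pre [0.51880496 0.30077063 0.16642   ] ([0.0004, 0.0781, 0.0979], [0.485, -0.001, 0.001])
grasp [0.48637415 0.3068733  0.11632   ]
[0.45180244 0.31287413 0.27149002]
```

>>> {"method": "jog_arm", "body": {
  "increments": [
    [0, 0.025, 0.01, 0.12, 0, 0, -0.35],
    [0, 0.05, 0.03, 0.24, 0, 0, -0.35],
    [0, 0.078, 0.05, 0.36, 0, 0, -0.35],
    [0, 0.078, 0.075, 0.48, 0, 0, -0.35],
    [0, 0.078, 0.098, 0.485, 0, 0, -0.35]
  ]
}}

```text
clock: 8.97
position: [0.5197, 0.2967, 0.1572]
ee_rot: [0.738, 0.607, -0.19, -0.226]
ft_force: [0.6, -0.8, -1.8]
grip_width: 0.329
grasp_force: 0.0
```

>>> {"method": "jog_arm", "body": {
  "increments": [
    [0, 0, 0, 0, 0, 0, -0.35],
    [0, 0, 0, 0, 0, 0, -0.35],
    [0, 0, 0, 0, 0, 0, -0.35]
  ]
}}

```text
clock: 9.22
position: [0.5175, 0.3012, 0.1674]
ee_rot: [0.736, 0.613, -0.183, -0.221]
ft_force: [-0.4, -0.3, 0.4]
grip_width: 0.326
grasp_force: 0.0
```

Run:
```python
from h import *
print(get_obs()['joint_pos'].round(2),inc([.4864,.3069,.1163],target(-.186)*Ro.from_rotvec([.583,0,0])))
c=save('wrist','w6');d=save('side','s6')['color'][240:350,180:300,::-1]
cv2.imwrite('pics/w6b.png',np.hstack([cv2.resize(c['color'][:,:,::-1],(400,300)),cv2.resize(d,(400,300),interpolation=cv2.INTER_CUBIC)]))
```

```text
[ 0.08  0.86 -0.91  1.22  0.18  1.7  -0.94] ([-0.0002, 0.0017, 0.0601], [-0.0, 0.0, 0.003])
```

View pics/w6b.png

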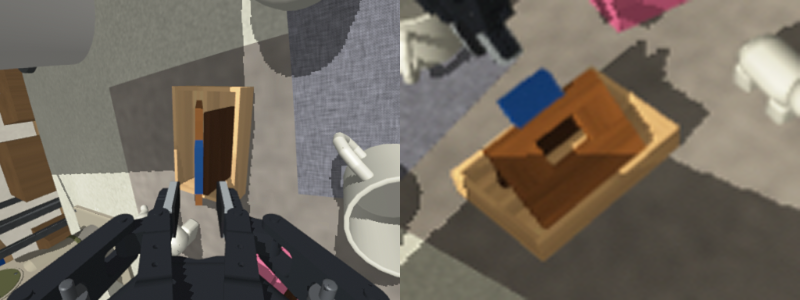

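The tab is edge-on at column 200, midway between the fingers, with the mug well to the right. I'll advance and grip.

>>> {"method": "jog_arm", "body": {
  "increments": [
    [0, 0.001, 0.015, 0, 0, 0, -0.35],
    [0, 0.001, 0.03, 0, 0, 0, -0.35],
    [0, 0.001, 0.045, 0, 0, 0, -0.35],
    [0, 0.001, 0.058, 0, 0, 0, -0.35],
    [0, 0.001, 0.058, 0, 0, 0, -0.35]
  ]
}}

```text
clock: 9.73
position: [0.486, 0.3061, 0.1168]
ee_rot: [0.736, 0.612, -0.184, -0.221]
ft_force: [-0.0, -0.0, -0.1]
grip_width: 0.325
grasp_force: 0.0
```

>>> {"method": "jog_arm", "body": {
  "increments": [
    [0, 0, 0, 0, 0, 0, -0.5],
    [0, 0, 0, 0, 0, 0, -0.7],
    [0, 0, 0, 0, 0, 0, -1],
    [0, 0, 0, 0, 0, 0, -1],
    [0, 0, 0, 0, 0, 0, -1]
  ],
  "grip_force": 30
}}

```text
clock: 10.15
position: [0.4873, 0.3065, 0.1178]
ee_rot: [0.736, 0.612, -0.184, -0.222]
ft_force: [-3.4, 0.7, 7.4]
grip_width: 0.087
grasp_force: 30.9
```

>>> {"method": "jog_arm", "body": {
  "increments": [
    [0, 0, 0, 0, 0, 0, -1],
    [0, 0, 0, 0, 0, 0, -1],
    [0, 0, 0, 0, 0, 0, -1]
  ]
}}

```text
clock: 10.4
position: [0.4873, 0.3065, 0.1177]
ee_rot: [0.736, 0.612, -0.184, -0.222]
ft_force: [-2.5, -0.2, 6.4]
grip_width: 0.085
grasp_force: 30.9
```

>>> {"method": "jog_arm", "body": {
  "increments": [
    [0, 0, -0.02, 0, 0, 0, -1],
    [0, 0, -0.045, 0, 0, 0, -1],
    [0, 0, -0.07, 0, 0, 0, -1],
    [0, 0, -0.09, 0, 0, 0, -1],
    [0, 0, -0.1, 0, 0, 0, -1]
  ]
}}

```text
clock: 10.82
position: [0.5437, 0.2955, 0.202]
ee_rot: [0.737, 0.611, -0.183, -0.221]
ft_force: [-0.7, 1.0, -1.7]
grip_width: 0.083
grasp_force: 32.5
```

>>> {"method": "jog_arm", "body": {
  "increments": [
    [0, -0.01, -0.01, -0.12, 0, 0, -1],
    [0, -0.02, -0.02, -0.24, 0, 0, -1],
    [0, -0.03, -0.03, -0.36, 0, 0, -1],
    [0, -0.04, -0.04, -0.48, 0, 0, -1],
    [0, -0.05, -0.05, -0.5, 0, 0, -1]
  ]
}}

```text
clock: 11.23
position: [0.5255, 0.3006, 0.2718]
ee_rot: [0.767, 0.64, -0.024, -0.029]
ft_force: [-1.4, 0.3, -0.3]
grip_width: 0.083
grasp_force: 32.4
```

>>> {"method": "jog_arm", "body": {
  "increments": [
    [0, 0, 0, 0, 0, 0, -1],
    [0, 0, 0, 0, 0, 0, -1],
    [0, 0, 0, 0, 0, 0, -1]
  ]
}}

```text
clock: 11.48
position: [0.5291, 0.2969, 0.2679]
ee_rot: [0.77, 0.637, -0.029, -0.034]
ft_force: [-0.7, -0.4, -2.0]
grip_width: 0.086
grasp_force: 32.4
```

Run:
```python
from h import *
o=get_obs();p=o['position'];R=Ro.from_quat(o['ee_rot']);print(p,R.as_matrix()[:,2])
for n in('side','wrist'):
  c=save(n,'m2_'+n);hsv=cv2.cvtColor(c['color'],cv2.COLOR_RGB2HSV).astype(int)
  L=(cloud(c)-p)@R.as_matrix()   # tool frame
  m=(abs(L[...,0])<.07)&(abs(L[...,1])<.03)&(L[...,2]>.03)&(L[...,2]<.15)&(hsv[...,1]>110)&(c['depth']>0)
  Q=L[m];x,y,z=Q.T;print(n,len(Q),np.percentile(Q,[1,50,99],0).round(4).tolist(),'y=ax+bz+c',np.linalg.lstsq(np.c_[x,z,np.ones(len(x))],y,rcond=None)[0].round(4))
```

```text
[0.52911809 0.29692059 0.26787252] [-0.08680537  0.01535774 -0.99610691]
side 1082 [[-0.0532, -0.0061, 0.0322], [0.0057, -0.0041, 0.0818], [0.0553, 0.0036, 0.1303]] y=ax+bz+c [ 0.0034 -0.0128 -0.0027]
wrist 973 [[-0.0539, -0.0025, 0.0313], [0.0415, 0.0011, 0.0339], [0.0545, 0.0048, 0.1236]] y=ax+bz+c [-0.0012 -0.0021  0.0013]
```

Run:
```python
from h import *
R=target(-.186)*Ro.from_rotvec([.087,0,0])
print(inc([.4446+.006,.3137-.001,.20],R)); print(R.inv().apply([-.006,.001,-.064]).round(4))
```

```text
([0.0008, -0.0735, 0.0742], [-0.002, 0.001, -0.001])
[-0.0001 -0.0005  0.0643]
```

>>> {"method": "jog_arm", "body": {
  "increments": [
    [0, -0.02, 0, 0, 0, 0, -1],
    [0, -0.04, 0.005, 0, 0, 0, -1],
    [0, -0.06, 0.02, 0, 0, 0, -1],
    [0.001, -0.082, 0.05, 0, 0, 0, -1],
    [0.001, -0.082, 0.073, 0, 0, 0, -1]
  ]
}}

```text
clock: 12.0
position: [0.4381, 0.3169, 0.202]
ee_rot: [0.768, 0.639, -0.028, -0.034]
ft_force: [-0.5, 0.7, -1.4]
grip_width: 0.084
grasp_force: 32.4
```

>>> {"method": "jog_arm", "body": {
  "increments": [
    [0, 0, 0, 0, 0, 0, -1],
    [0, 0, 0, 0, 0, 0, -1],
    [0, 0, 0, 0, 0, 0, -1]
  ]
}}

```text
clock: 12.25
position: [0.4431, 0.3154, 0.2042]
ee_rot: [0.769, 0.638, -0.027, -0.033]
ft_force: [1.0, -0.3, -0.9]
grip_width: 0.089
grasp_force: 32.4
```

Run:
```python
from h import *
R=target(-.186)*Ro.from_rotvec([.087,0,0])
print(inc([.4446-.003,.3137+.0005,.135],R),inc([.4446,.3137,.135],R))
```

```text
([-0.0015, 0.0047, 0.069], [0.001, -0.001, -0.001]) ([-0.0014, 0.0077, 0.0688], [0.001, -0.001, -0.001])
```

>>> {"method": "jog_arm", "body": {
  "increments": [
    [0, 0.001, 0.018, 0, 0, 0, -1],
    [-0.001, 0.002, 0.036, 0, 0, 0, -1],
    [-0.001, 0.004, 0.054, 0, 0, 0, -1],
    [-0.001, 0.005, 0.066, 0, 0, 0, -1],
    [-0.001, 0.007, 0.069, 0, 0, 0, -1]
  ]
}}

```text
clock: 12.67
position: [0.4446, 0.3149, 0.1364]
ee_rot: [0.769, 0.638, -0.026, -0.032]
ft_force: [-5.0, -12.4, 43.1]
grip_width: 0.084
grasp_force: 44.0
```

>>> {"method": "jog_arm", "body": {
  "increments": [
    [0, 0, 0, 0, 0, 0, -1],
    [0, 0, 0, 0, 0, 0, -1],
    [0, 0, 0, 0, 0, 0, -1]
  ]
}}

```text
clock: 12.92
position: [0.444, 0.315, 0.1366]
ee_rot: [0.769, 0.638, -0.026, -0.033]
ft_force: [-3.6, -4.6, 14.5]
grip_width: 0.084
grasp_force: 37.9
```

Run:
```python
from h import *
R=target(-.186)*Ro.from_rotvec([.087,0,0])
print(get_obs()['ft_force'],inc([.4446,.3137,.135],R))
o=get_obs();p=o['position'];Rm=Ro.from_quat(o['ee_rot']).as_matrix()
r=Ro.from_euler('z',-.186).as_matrix()
c=save('side','m3');L=(cloud(c)-[.4229,.3178,.005])@r
hsv=cv2.cvtColor(c['color'],cv2.COLOR_RGB2HSV).astype(int)
m=(abs(L[...,0])<.03)&(abs(L[...,1])<.054)&(L[...,2]>.015)&(L[...,2]<.095)&(hsv[...,1]>100)&(L[...,0]<.018)&(L[...,0]>-.013)
Q=L[m];x,y,z=Q.T;print(len(Q),np.linalg.lstsq(np.c_[y,z,np.ones(len(x))],x,rcond=None)[0].round(4))
```

```text
[-3.60832072 -4.57771089 14.52936243] ([-0.0011, 0.001, 0.0015], [0.003, -0.001, -0.0])
481 [-0.0006  0.0984  0.0054]
```

>>> {"method": "jog_arm", "body": {
  "increments": [
    [0, 0, -0.001, 0, 0, 0, -1],
    [0, 0, -0.001, 0, 0, 0, -0.9],
    [0, 0, -0.001, 0, 0, 0, -0.8],
    [0, 0, -0.001, 0, 0, 0, -0.7],
    [0, 0, -0.001, 0, 0, 0, -0.6]
  ]
}}

```text
clock: 13.38
position: [0.443, 0.3143, 0.1352]
ee_rot: [0.769, 0.638, -0.027, -0.033]
ft_force: [0.1, 0.6, -0.9]
grip_width: 0.201
grasp_force: 0.0
```

>>> {"method": "jog_arm", "body": {
  "increments": [
    [0, 0, 0, 0, 0, 0, -0.5],
    [0, 0, 0, 0, 0, 0, -0.4],
    [0, 0, 0, 0, 0, 0, -0.3],
    [0, 0, 0, 0, 0, 0, -0.3],
    [0, 0, 0, 0, 0, 0, -0.3]
  ]
}}

```text
clock: 13.8
position: [0.4427, 0.3143, 0.135]
ee_rot: [0.769, 0.638, -0.027, -0.033]
ft_force: [0.8, -0.6, 1.3]
grip_width: 0.353
grasp_force: 0.0
```

```bash
cat > lean.py <<'E'
from h import *
r=Ro.from_euler('z',-.186).as_matrix()
c=save('side','m4');L=(cloud(c)-[.4229,.3178,.005])@r
hsv=cv2.cvtColor(c['color'],cv2.COLOR_RGB2HSV).astype(int)
m=(L[...,0]<.05)&(L[...,0]>-.013)&(abs(L[...,1])<.05)&(L[...,2]>.048)&(L[...,2]<.095)&(hsv[...,1]>100)
Q=L[m];x,y,z=Q.T;print(len(Q),np.linalg.lstsq(np.c_[y,z,np.ones(len(x))],x,rcond=None)[0].round(4),np.percentile(Q,[2,98],0).round(3).tolist())
E
python3 lean.py
```

```text
208 [0.1434 0.038  0.0179] [[0.013, -0.032, 0.049], [0.049, 0.049, 0.094]]
```

>>> {"method": "jog_arm", "body": {
  "increments": [
    [0, 0, -0.01, 0, 0, 0, -0.3],
    [0, 0, -0.025, 0, 0, 0, -0.3],
    [0, 0, -0.05, 0, 0, 0, -0.3],
    [0, 0, -0.085, 0, 0, 0, -0.3],
    [0, 0, -0.12, 0, 0, 0, -0.5]
  ]
}}

```text
clock: 14.27
position: [0.4523, 0.3122, 0.2564]
ee_rot: [0.769, 0.638, -0.028, -0.033]
ft_force: [0.8, 1.0, 0.3]
grip_width: 0.253
grasp_force: 0.0
```

>>> {"method": "jog_arm", "body": {
  "increments": [
    [0, 0, -0.03, 0, 0, 0, -1],
    [0, 0, -0.06, 0, 0, 0, -1],
    [0, 0, -0.08, 0, 0, 0, -1]
  ]
}}

```text
clock: 14.52
position: [0.4596, 0.3116, 0.3382]
ee_rot: [0.769, 0.638, -0.026, -0.032]
ft_force: [-0.6, 0.0, -0.4]
grip_width: -0.002
grasp_force: 0.0
```

```bash
python3 lean.py
python3 - <<'E'
from h import *
c=load('m4');cv2.imwrite('pics/m4b.png',cv2.resize(c['color'][240:350,180:300,::-1],(600,550),interpolation=cv2.INTER_CUBIC))
o=get_obs();print(o['position'],o['joint_pos'].round(2))
E
```

```text
348 [0.0814 0.0649 0.0173] [[0.013, -0.048, 0.049], [0.048, 0.049, 0.094]]
[0.46040305 0.31215604 0.34103714] [ 0.16  0.34 -1.02  1.42  0.22  1.57 -1.03]
```

View pics/m4b.png

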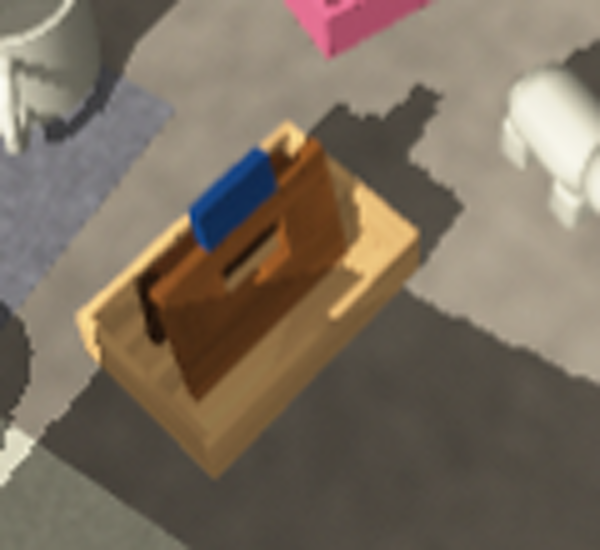

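The template now stands almost upright, with the tab at (230,200), lightly leaning on the divider. The next part is the lever. I'll go in with shut fingers pitched forward, and a short script will plan the rows.

```bash
cat >> h.py <<'E'
O=np.array([.657,-.1555]); YAW=-.072
def fwd(phi): return target(YAW)*Ro.from_rotvec([-phi,0,0])
def cw(x,z,y=0): 
    c,s=np.cos(YAW),np.sin(YAW); return np.array([O[0]+c*x-s*y,O[1]+s*x+c*y,z])
def tcp(al,phi,gn,gd=0,bk=.015):   # TCP for lever angle al, tool pitch phi, clearance gn under the lip, gd back along d
    c=np.array([-.15*np.cos(al)-.006*np.sin(al),.105+.15*np.sin(al)-.006*np.cos(al)])
    d=np.array([np.sin(phi),-np.cos(phi)]); n=np.array([np.cos(phi),np.sin(phi)])
    q=c-(bk+gn)*n-gd*d; return cw(*q)
def rows(wps,p0=None,R0=None,k=5):
    # wps: list of (p,R) one per row; prints grouped in calls of k, relative to the pose at each call's start
    o=get_obs(); p=o['position'] if p0 is None else p0; R=Ro.from_quat(o['ee_rot']) if R0 is None else R0
    for i in range(0,len(wps),k):
        print('call')
        for q,S in wps[i:i+k]:
            print([round(float(v),3) for v in [*R.inv().apply(q-p),*(R.inv()*S).as_rotvec()]])
        p,R=wps[min(i+k,len(wps))-1]
def path(pA,RA,pB,RB,n):
    from scipy.spatial.transform import Slerp
    s=Slerp([0,1],Ro.concatenate([RA,RB])); return [(pA+(pB-pA)*t,s(t)) for t in np.arange(1,n+1)/n]
E
python3 - <<'E'
from h import *
o=get_obs();p=o['position'];R=Ro.from_quat(o['ee_rot'])
a=np.array([.40,-.14,.30]); b=tcp(.139,1.05,.015,.06)
print(b)
rows(path(p,R,a,fwd(1.05),15))
print('then');rows(path(a,fwd(1.05),b,fwd(1.05),5),a,fwd(1.05))
E
```

```text
[ 0.44120346 -0.13993574  0.12367236]
call
[-0.03, 0.002, 0.002, -0.075, 0.003, -0.007]
[-0.061, 0.004, 0.005, -0.15, 0.007, -0.014]
[-0.091, 0.005, 0.007, -0.226, 0.01, -0.022]
[-0.122, 0.007, 0.01, -0.301, 0.014, -0.029]
[-0.152, 0.009, 0.012, -0.376, 0.017, -0.036]
call
[-0.03, -0.0, 0.002, -0.075, 0.003, -0.007]
[-0.061, -0.0, 0.004, -0.15, 0.007, -0.014]
[-0.091, -0.001, 0.007, -0.226, 0.01, -0.022]
[-0.122, -0.001, 0.009, -0.301, 0.014, -0.029]
[-0.152, -0.001, 0.011, -0.376, 0.017, -0.036]
call
[-0.03, -0.002, 0.001, -0.075, 0.003, -0.007]
[-0.061, -0.004, 0.003, -0.15, 0.007, -0.014]
[-0.091, -0.006, 0.004, -0.226, 0.01, -0.022]
[-0.122, -0.008, 0.005, -0.301, 0.014, -0.029]
[-0.152, -0.01, 0.006, -0.376, 0.017, -0.036]
then
call
[0.001, -0.027, 0.025, 0.0, 0.0, 0.0]
[0.001, -0.053, 0.049, 0.0, 0.0, 0.0]
[0.002, -0.08, 0.074, 0.0, 0.0, 0.0]
[0.002, -0.106, 0.099, 0.0, 0.0, 0.0]
[0.003, -0.133, 0.123, 0.0, 0.0, 0.0]
```

>>> {"method": "jog_arm", "body": {
  "increments": [
    [-0.03, 0.002, 0.002, -0.075, 0.003, -0.007, -1],
    [-0.06, 0.004, 0.005, -0.15, 0.007, -0.014, -1],
    [-0.09, 0.005, 0.007, -0.226, 0.01, -0.022, -1],
    [-0.12, 0.007, 0.01, -0.3, 0.014, -0.029, -1],
    [-0.15, 0.009, 0.012, -0.376, 0.017, -0.036, -1]
  ]
}}

```text
clock: 14.98
position: [0.4398, 0.1649, 0.322]
ee_rot: [0.75, 0.646, 0.098, 0.104]
ft_force: [0.4, 0.9, -0.7]
grip_width: -0.001
grasp_force: 0.0
```

>>> {"method": "jog_arm", "body": {
  "increments": [
    [-0.03, 0, 0.002, -0.075, 0.003, -0.007, -1],
    [-0.06, 0, 0.004, -0.15, 0.007, -0.014, -1],
    [-0.09, -0.001, 0.007, -0.226, 0.01, -0.022, -1],
    [-0.12, -0.001, 0.009, -0.3, 0.014, -0.029, -1],
    [-0.15, -0.001, 0.011, -0.376, 0.017, -0.036, -1]
  ]
}}

```text
clock: 15.4
position: [0.4298, 0.0557, 0.3159]
ee_rot: [0.725, 0.632, 0.181, 0.205]
ft_force: [0.0, -1.2, 1.3]
grip_width: -0.003
grasp_force: 0.0
```

>>> {"method": "jog_arm", "body": {
  "increments": [
    [-0.03, -0.002, 0.001, -0.075, 0.003, -0.007, -1],
    [-0.06, -0.004, 0.003, -0.15, 0.007, -0.014, -1],
    [-0.09, -0.006, 0.004, -0.226, 0.01, -0.022, -1],
    [-0.12, -0.008, 0.005, -0.3, 0.014, -0.029, -1],
    [-0.15, -0.01, 0.006, -0.376, 0.017, -0.036, -1]
  ]
}}

```text
clock: 15.82
position: [0.4605, -0.0101, 0.2783]
ee_rot: [0.71, 0.611, 0.224, 0.269]
ft_force: [-0.5, -5.1, 1.9]
grip_width: -0.002
grasp_force: 0.0
```

```bash
cat > meas.py <<'E'
from h import *
def ang(f='mm',cams=('side',)):
  for n in cams:
    c=save(n,f+n);hsv=cv2.cvtColor(c['color'],cv2.COLOR_RGB2HSV).astype(int);h,s,v=hsv[...,0],hsv[...,1],hsv[...,2]
    P=cloud(c);cc,ss=np.cos(YAW),np.sin(YAW); q=P[...,:2]-O; X=cc*q[...,0]+ss*q[...,1]; Y=-ss*q[...,0]+cc*q[...,1]
    reg=(X>-.17)&(X<.06)&(Y>.055)&(Y<.12)&(P[...,2]>.05)&(P[...,2]<.27)
    out=[]
    for nm,m,yc in(('needle',((h<4)|(h>176))&(s>150),.074),('set',(h>45)&(h<80)&(s>120),.093)):
      k,lab,st,_=cv2.connectedComponentsWithStats((m&reg).astype(np.uint8),connectivity=8)
      if k<2: print(n,nm,'none');continue
      m=lab==1+np.argmax(st[1:,4]); A=np.c_[X[m],P[...,2][m]]
      # principal direction from the cloud, and from pixels cast on the bar's mid-plane
      vv,uu=np.nonzero(m); o=-c['R'].T@c['t']; a,b=ray(c,uu,vv); W=np.stack([a,b,np.ones_like(a)],-1)@c['R']
      nrm=np.array([-ss,cc,0]); p0=np.array([O[0],O[1],0])+nrm*yc; t=((p0-o)@nrm)/(W@nrm); B=o+W*t[:,None]-p0
      B=np.c_[B@np.array([cc,ss,0]),B[:,2]+p0[2]]
      r=[]
      for D in(A,B):
        l=cv2.fitLine(D.astype(np.float32),cv2.DIST_HUBER,0,.001,.001).ravel(); th=np.arctan2(l[1],-l[0]); th=(th+np.pi/2)%np.pi-np.pi/2 if abs(th)>2 else th
        r.append(round(float(np.arctan2(*( (l[1],-l[0]) if l[0]<0 else (-l[1],l[0])))),3))
      # tip: far end of the plane-cast pixels
      rr=np.hypot(B[:,0],B[:,1]-.105); j=rr>np.percentile(rr,85); tip=B[j].mean(0)
      print(n,nm,m.sum(),'cloud',r[0],'plane',r[1],'via axis',round(float(np.arctan2(tip[1]-.105,-tip[0])),3))
def lever(c):
    P=cloud(c);hsv=cv2.cvtColor(c['color'],cv2.COLOR_RGB2HSV).astype(int)
    m=(hsv[...,0]>=6)&(hsv[...,0]<18)&(hsv[...,1]>200)&(np.hypot(P[...,0]-.58,P[...,1]+.15)<.15)&(P[...,2]>.08)&(abs(P[...,1]+.15)<.06)
    Q=P[m];
    if len(Q)<20: print('lever',len(Q));return
    w,V=np.linalg.eigh(np.cov(Q.T)); k=V[:,0]*np.sign(V[2,0]); print('lever',len(Q),Q.mean(0).round(3),'angle',np.arctan2(k[0],k[2]).round(3))
E
python3 - <<'E'
from h import *
from meas import *
o=get_obs();print(o['position'],o['joint_pos'].round(2))
ang(); lever(load('mmside'))
rows(path(o['position'],Ro.from_quat(o['ee_rot']),tcp(.139,1.05,.015,.06),fwd(1.05),5))
E
```

```text
[ 0.46052547 -0.01010716  0.27831538] [-0.01 -0.5  -0.19  2.34  0.26  0.63 -0.52]
side needle 133 cloud 0.11 plane 0.157 via axis 0.137
side set 176 cloud 0.795 plane 0.806 via axis 0.804
lever 252 [ 0.548 -0.13   0.126] angle 0.13
call
[-0.013, -0.02, 0.02, -0.063, 0.03, -0.007]
[-0.039, -0.04, 0.044, -0.131, 0.044, -0.015]
[-0.064, -0.061, 0.068, -0.198, 0.058, -0.023]
[-0.09, -0.081, 0.092, -0.265, 0.071, -0.031]
[-0.115, -0.102, 0.116, -0.332, 0.085, -0.04]
```

The arm reached joint 2's limit with 60 degrees of pitch at that height, so I'll use a flatter pitch of about 0.75 rad.

Run:
```python
from h import *
o=get_obs();p=o['position'];R=Ro.from_quat(o['ee_rot'])
b=tcp(.139,.72,.018,.07);print(b); a=b+[-.0,0,.06]
rows(path(p,R,a,fwd(.72),6)+path(a,fwd(.72),b,fwd(.72),3))
```

```text
[ 0.43721981 -0.13964843  0.1507075 ]
call
[-0.02, -0.008, 0.008, -0.0, 0.013, -0.009]
[-0.039, -0.016, 0.016, -0.001, 0.026, -0.018]
[-0.059, -0.024, 0.024, -0.001, 0.039, -0.026]
[-0.078, -0.032, 0.032, -0.002, 0.051, -0.035]
[-0.098, -0.04, 0.04, -0.002, 0.064, -0.044]
call
[-0.02, -0.009, 0.007, -0.0, 0.013, -0.009]
[-0.02, -0.022, 0.022, -0.0, 0.013, -0.009]
[-0.02, -0.035, 0.037, -0.0, 0.013, -0.009]
[-0.019, -0.048, 0.052, -0.0, 0.013, -0.009]
```

>>> {"method": "jog_arm", "body": {
  "increments": [
    [-0.02, -0.008, 0.008, 0, 0.013, -0.009, -1],
    [-0.04, -0.016, 0.016, 0, 0.026, -0.018, -1],
    [-0.06, -0.024, 0.024, 0, 0.039, -0.026, -1],
    [-0.08, -0.032, 0.032, 0, 0.051, -0.035, -1],
    [-0.1, -0.04, 0.04, 0, 0.064, -0.044, -1]
  ]
}}

```text
clock: 16.28
position: [0.4441, -0.0874, 0.236]
ee_rot: [0.693, 0.635, 0.231, 0.253]
ft_force: [0.0, 1.2, 0.1]
grip_width: -0.001
grasp_force: 0.0
```

>>> {"method": "jog_arm", "body": {
  "increments": [
    [0, 0, 0, 0, 0, 0, -1],
    [0, 0, 0, 0, 0, 0, -1]
  ]
}}

```text
clock: 16.45
position: [0.4434, -0.0892, 0.2352]
ee_rot: [0.695, 0.633, 0.229, 0.254]
ft_force: [0.3, 0.0, 0.5]
grip_width: 0.001
grasp_force: 0.0
```

Run:
```python
from h import *
o=get_obs();p=o['position'];R=Ro.from_quat(o['ee_rot']);print(p,o['joint_pos'].round(2),R.as_matrix()[:,2].round(2))
b=tcp(.139,.72,.018,.07);print(b)
rows(path(p,R,b,fwd(.72),5))
```

```text
[ 0.44337216 -0.08921542  0.23515262] [ 0.41 -0.48 -0.24  2.42 -0.3   0.51  0.28] [ 0.64 -0.06 -0.77]
[ 0.43721981 -0.13964843  0.1507075 ]
call
[-0.01, -0.011, 0.013, -0.005, 0.003, -0.003]
[-0.02, -0.022, 0.026, -0.009, 0.007, -0.006]
[-0.03, -0.033, 0.038, -0.014, 0.01, -0.009]
[-0.04, -0.044, 0.051, -0.019, 0.014, -0.012]
[-0.051, -0.055, 0.064, -0.023, 0.017, -0.015]
```

Run:
```python
from h import *
o=get_obs();p=o['position'];R=Ro.from_quat(o['ee_rot'])
a=np.array([.462,-.1415,.17]); b=np.array([.462,-.1415,.11]);F=fwd(.70)
rows(path(p,R,a,F,4)); rows(path(a,F,b,F,4),a,F)
print(tcp(.139,.7,.010))
```

```text
call
[-0.013, -0.006, 0.016, -0.001, 0.004, -0.004]
[-0.025, -0.012, 0.033, -0.002, 0.009, -0.008]
[-0.038, -0.018, 0.049, -0.002, 0.013, -0.011]
[-0.05, -0.024, 0.065, -0.003, 0.017, -0.015]
call
[0.0, -0.01, 0.011, 0.0, 0.0, 0.0]
[0.0, -0.019, 0.023, 0.0, 0.0, 0.0]
[0.0, -0.029, 0.034, 0.0, 0.0, 0.0]
[0.0, -0.039, 0.046, 0.0, 0.0, 0.0]
[ 0.48893095 -0.14337807  0.10373535]
```

>>> {"method": "jog_arm", "body": {
  "increments": [
    [-0.013, -0.006, 0.016, 0, 0.004, -0.004, -1],
    [-0.025, -0.012, 0.033, 0, 0.009, -0.008, -1],
    [-0.038, -0.018, 0.049, 0, 0.013, -0.011, -1],
    [-0.05, -0.024, 0.065, 0, 0.017, -0.015, -1],
    [-0.05, -0.024, 0.065, 0, 0.017, -0.015, -1]
  ]
}}

```text
clock: 16.87
position: [0.4625, -0.1398, 0.1676]
ee_rot: [0.686, 0.643, 0.233, 0.248]
ft_force: [-1.4, -0.2, 0.1]
grip_width: -0.001
grasp_force: 0.0
```

>>> {"method": "jog_arm", "body": {
  "increments": [
    [0, 0, 0, 0, 0, 0, -1],
    [0, 0, 0, 0, 0, 0, -1]
  ]
}}

```text
clock: 17.03
position: [0.4629, -0.1382, 0.1699]
ee_rot: [0.686, 0.642, 0.234, 0.248]
ft_force: [-0.0, -0.3, -0.1]
grip_width: -0.002
grasp_force: 0.0
```

Run:
```python
from h import *
o=get_obs();p=o['position'];R=Ro.from_quat(o['ee_rot']);print(p,o['joint_pos'].round(2),R.as_matrix()[:,2].round(2),o['ft_force'])
b=np.array([.462,-.1415,.105]);F=fwd(.70)
rows(path(p,R,b,F,4))
```

```text
[ 0.46285552 -0.13817371  0.16991222] [ 0.89 -0.27 -0.53  2.42 -0.87  0.4   0.98] [ 0.64 -0.04 -0.77] [-0.04614253 -0.28405654 -0.08260782]
call
[-0.001, -0.011, 0.012, -0.001, -0.001, 0.001]
[-0.002, -0.021, 0.025, -0.002, -0.003, 0.002]
[-0.003, -0.032, 0.037, -0.003, -0.004, 0.003]
[-0.003, -0.042, 0.049, -0.004, -0.005, 0.004]
```

>>> {"method": "jog_arm", "body": {
  "increments": [
    [-0.001, -0.011, 0.012, 0, 0, 0, -1],
    [-0.002, -0.021, 0.025, 0, 0, 0, -1],
    [-0.003, -0.032, 0.037, 0, -0.004, 0.003, -1],
    [-0.003, -0.042, 0.049, 0, -0.005, 0.004, -1],
    [-0.003, -0.042, 0.049, 0, -0.005, 0.004, -1]
  ]
}}

```text
clock: 17.45
position: [0.4717, -0.1456, 0.1124]
ee_rot: [0.687, 0.644, 0.228, 0.246]
ft_force: [1.0, -0.2, -1.9]
grip_width: -0.0
grasp_force: 0.0
```

>>> {"method": "jog_arm", "body": {
  "increments": [
    [0, 0, 0, 0, 0, 0, -1],
    [0, 0, 0, 0, 0, 0, -1]
  ]
}}

```text
clock: 17.62
position: [0.4707, -0.1468, 0.1122]
ee_rot: [0.689, 0.642, 0.229, 0.245]
ft_force: [-0.6, -0.6, -0.7]
grip_width: 0.0
grasp_force: 0.0
```

Run:
```python
from h import *
o=get_obs();p=o['position'];R=Ro.from_quat(o['ee_rot']);print(p,o['joint_pos'].round(2),R.as_matrix()[:,2].round(2),o['ft_force'])
a=tcp(.139,.7,.012);print(a);F=fwd(.70)
w=path(p,R,a,F,3)
rows(w)
als=np.linspace(.139,.6,8); W=[(tcp(x,.7-(x-.139)*.4,-.003),fwd(.7-(x-.139)*.4)) for x in als]
print('lift');rows(W,a,F,5)
```

```text
[ 0.47070753 -0.14678603  0.11221471] [ 1.54 -0.13 -1.15  2.42 -1.24  0.31  1.4 ] [ 0.63 -0.04 -0.78] [-0.60168225 -0.56942493 -0.67129984]
[ 0.48740523 -0.14326803  0.10244692]
call
[0.002, 0.002, 0.006, -0.006, -0.0, 0.0]
[0.003, 0.004, 0.012, -0.011, -0.001, 0.001]
[0.005, 0.007, 0.018, -0.017, -0.001, 0.001]
lift
call
[-0.0, 0.015, 0.0, 0.0, 0.0, 0.0]
[0.0, 0.022, -0.007, 0.026, 0.0, -0.0]
[-0.0, 0.03, -0.013, 0.053, 0.0, 0.0]
[-0.0, 0.038, -0.019, 0.079, 0.0, 0.0]
[0.0, 0.047, -0.025, 0.105, 0.0, 0.0]
call
[-0.0, 0.008, -0.006, 0.026, 0.0, 0.0]
[0.0, 0.017, -0.011, 0.053, -0.0, 0.0]
[-0.0, 0.026, -0.016, 0.079, 0.0, 0.0]
```

Run:
```python
from h import *
F=fwd(.6); rows(path(get_obs()['position'],Ro.from_quat(get_obs()['ee_rot']),tcp(.139,.6,.010),F,5)); print(tcp(.139,.6,.01),tcp(.139,.6,0))
```

```text
call
[0.001, 0.002, 0.003, 0.017, -0.0, 0.0]
[0.002, 0.003, 0.006, 0.033, -0.001, 0.0]
[0.003, 0.005, 0.009, 0.05, -0.001, 0.001]
[0.004, 0.007, 0.012, 0.067, -0.001, 0.001]
[0.005, 0.009, 0.015, 0.083, -0.001, 0.001]
[ 0.48742253 -0.14326928  0.10572473] [ 0.4956545  -0.14386301  0.11137116]
```

>>> {"method": "jog_arm", "body": {
  "increments": [
    [0.001, 0, 0.005, 0.017, 0, 0, -1],
    [0.002, 0.002, 0.009, 0.033, 0, 0, -1],
    [0.003, 0.004, 0.012, 0.05, 0, 0, -1],
    [0.004, 0.006, 0.015, 0.067, 0, 0, -1],
    [0.005, 0.009, 0.016, 0.083, 0, 0, -1]
  ]
}}

```text
clock: 18.03
position: [0.4882, -0.1432, 0.1054]
ee_rot: [0.699, 0.652, 0.2, 0.217]
ft_force: [0.1, -0.5, 0.1]
grip_width: -0.0
grasp_force: 0.0
```

>>> {"method": "jog_arm", "body": {
  "increments": [
    [0, 0, 0, 0, 0, 0, -1],
    [0, 0, 0, 0, 0, 0, -1]
  ]
}}

```text
clock: 18.2
position: [0.4884, -0.1426, 0.1056]
ee_rot: [0.698, 0.652, 0.201, 0.217]
ft_force: [-0.6, 0.1, 0.6]
grip_width: 0.001
grasp_force: 0.0
```

```bash
cat > st.py <<'E'
from h import *
from meas import *
o=get_obs();p=o['position'];R=Ro.from_quat(o['ee_rot']);z=R.as_matrix()[:,2];print(o['clock'],p,o['joint_pos'].round(2),'pitch',np.arctan2(np.hypot(z[0],z[1]),-z[2]).round(3),o['ft_force'].round(1))
q=p[:2]-O; print('ctl',np.round([np.cos(YAW)*q[0]+np.sin(YAW)*q[1],-np.sin(YAW)*q[0]+np.cos(YAW)*q[1],p[2]],4))
ang(); lever(load('mmside'))
E
python3 st.py
```

```text
18.2 [ 0.48844685 -0.14264983  0.10555158] [ 1.69  0.01 -1.38  2.33 -0.51  0.25  0.71] pitch 0.601 [-0.6  0.1  0.6]
ctl [-0.169   0.0007  0.1056]
side needle 134 cloud 0.137 plane 0.154 via axis 0.137
side set 180 cloud 0.795 plane 0.807 via axis 0.804
lever 379 [ 0.542 -0.138  0.128] angle 0.138
```

```bash
cat > lift.py <<'E'
from h import *
import sys
a0,a1,n,gn=map(float,sys.argv[1:5]); ph=lambda a:.6-(a-.139)*.3
o=get_obs();p=o['position'];R=Ro.from_quat(o['ee_rot'])
rows([(tcp(a,ph(a),gn),fwd(ph(a))) for a in np.linspace(a0,a1,int(n)+1)[1:]])
E
python3 lift.py .1 .5 10 0
```

```text
call
[-0.001, 0.01, -0.001, 0.001, -0.001, 0.003]
[-0.001, 0.014, -0.006, 0.013, -0.001, 0.003]
[-0.001, 0.018, -0.01, 0.025, -0.001, 0.003]
[-0.001, 0.022, -0.014, 0.037, -0.001, 0.003]
[-0.001, 0.027, -0.019, 0.049, -0.001, 0.003]
call
[-0.0, 0.004, -0.004, 0.012, 0.0, 0.0]
[-0.0, 0.009, -0.008, 0.024, 0.0, 0.0]
[-0.0, 0.014, -0.012, 0.036, 0.0, 0.0]
[-0.0, 0.019, -0.016, 0.048, -0.0, 0.0]
[-0.0, 0.024, -0.019, 0.06, -0.0, 0.0]
```

>>> {"method": "jog_arm", "body": {
  "increments": [
    [-0.001, 0.008, -0.001, 0, 0, 0.003, -1],
    [-0.001, 0.014, -0.006, 0.013, 0, 0.003, -1],
    [-0.001, 0.018, -0.01, 0.025, 0, 0.003, -1],
    [-0.001, 0.022, -0.014, 0.037, 0, 0.003, -1],
    [-0.001, 0.027, -0.019, 0.049, 0, 0.003, -1]
  ]
}}

```text
clock: 18.67
position: [0.498, -0.1448, 0.1353]
ee_rot: [0.705, 0.655, 0.185, 0.198]
ft_force: [-2.0, -1.4, -3.7]
grip_width: 0.0
grasp_force: 1.6
```

```bash
python3 st.py;python3 lift.py .3 .7 10 0
```

```text
18.6667 [ 0.49799919 -0.14475818  0.13531933] [ 1.69 -0.08 -1.36  2.25 -0.52  0.42  0.66] pitch 0.549 [-2.  -1.4 -3.7]
ctl [-0.1594 -0.0007  0.1353]
side needle 134 cloud 0.131 plane 0.154 via axis 0.137
side set 179 cloud 0.797 plane 0.806 via axis 0.804
lever 343 [ 0.545 -0.136  0.143] angle 0.268
call
[0.001, 0.004, -0.003, 0.01, -0.001, -0.001]
[0.001, 0.009, -0.007, 0.022, -0.001, -0.001]
[0.001, 0.014, -0.011, 0.034, -0.001, -0.001]
[0.001, 0.018, -0.015, 0.046, -0.001, -0.001]
[0.001, 0.024, -0.018, 0.058, -0.001, -0.001]
call
[0.0, 0.005, -0.004, 0.012, -0.0, 0.0]
[-0.0, 0.01, -0.007, 0.024, 0.0, 0.0]
[-0.0, 0.015, -0.01, 0.036, 0.0, -0.0]
[0.0, 0.021, -0.013, 0.048, 0.0, -0.0]
[0.0, 0.026, -0.016, 0.06, -0.0, 0.0]
```

>>> {"method": "jog_arm", "body": {
  "increments": [
    [0.001, 0.004, -0.003, 0.01, 0, 0, -1],
    [0.001, 0.009, -0.007, 0.022, 0, 0, -1],
    [0.001, 0.014, -0.011, 0.034, 0, 0, -1],
    [0.001, 0.018, -0.015, 0.046, 0, 0, -1],
    [0.001, 0.024, -0.018, 0.058, 0, 0, -1]
  ]
}}

```text
clock: 19.13
position: [0.5076, -0.1451, 0.1621]
ee_rot: [0.711, 0.66, 0.165, 0.177]
ft_force: [-17.6, -1.2, 1.4]
grip_width: -0.003
grasp_force: 7.7
```

>>> {"method": "jog_arm", "body": {
  "increments": [
    [0, 0.005, -0.004, 0.012, 0, 0, -1],
    [0, 0.01, -0.007, 0.024, 0, 0, -1],
    [0, 0.015, -0.01, 0.036, 0, 0, -1],
    [0, 0.021, -0.013, 0.048, 0, 0, -1],
    [0, 0.026, -0.016, 0.06, 0, 0, -1]
  ]
}}

```text
clock: 19.55
position: [0.5226, -0.1462, 0.188]
ee_rot: [0.716, 0.665, 0.145, 0.154]
ft_force: [-14.5, -0.7, 3.0]
grip_width: 0.004
grasp_force: 6.1
```

```bash
python3 st.py;python3 lift.py .7 .9 5 0
```

```text
19.55 [ 0.52257263 -0.14615083  0.18799443] [ 1.69  0.03 -1.44  2.05 -0.09  0.67  0.25] pitch 0.426 [-14.5  -0.7   3. ]
ctl [-0.1348 -0.0003  0.188 ]
side needle 107 cloud 0.33 plane 0.384 via axis 0.339
side set 179 cloud 0.794 plane 0.806 via axis 0.801
lever 221 [ 0.565 -0.132  0.184] angle 0.665
call
[0.0, 0.007, -0.004, 0.008, -0.002, -0.003]
[0.0, 0.012, -0.006, 0.02, -0.002, -0.003]
[0.0, 0.018, -0.009, 0.032, -0.002, -0.003]
[0.0, 0.024, -0.011, 0.044, -0.002, -0.003]
[0.0, 0.029, -0.013, 0.056, -0.002, -0.003]
```

>>> {"method": "jog_arm", "body": {
  "increments": [
    [0, 0.007, -0.004, 0.008, 0, 0, -1],
    [0, 0.012, -0.006, 0.02, 0, 0, -1],
    [0, 0.018, -0.009, 0.032, 0, 0, -1],
    [0, 0.024, -0.011, 0.044, 0, 0, -1],
    [0, 0.029, -0.013, 0.056, 0, 0, -1]
  ]
}}

```text
clock: 20.02
position: [0.5446, -0.1473, 0.2127]
ee_rot: [0.72, 0.669, 0.127, 0.134]
ft_force: [-8.3, -1.8, -0.3]
grip_width: -0.004
grasp_force: 3.7
```

```bash
python3 st.py;python3 lift.py .9 1.05 5 0
```

```text
20.0167 [ 0.54463066 -0.14729301  0.21274331] [ 1.5   0.16 -1.34  1.93  0.15  0.8   0.04] pitch 0.372 [-8.3 -1.8 -0.3]
ctl [-1.127e-01  1.000e-04  2.127e-01]
side needle 72 cloud 0.596 plane 0.658 via axis 0.569
side set 177 cloud 0.796 plane 0.807 via axis 0.804
lever 134 [ 0.58  -0.125  0.206] angle 0.859
call
[-0.0, 0.004, -0.001, 0.01, -0.003, -0.001]
[-0.0, 0.008, -0.003, 0.019, -0.003, -0.001]
[-0.0, 0.012, -0.004, 0.028, -0.003, -0.001]
[-0.0, 0.017, -0.005, 0.037, -0.003, -0.001]
[-0.0, 0.021, -0.006, 0.046, -0.003, -0.001]
```

>>> {"method": "jog_arm", "body": {
  "increments": [
    [0, 0.004, -0.001, 0.01, 0, 0, -1],
    [0, 0.008, -0.003, 0.019, 0, 0, -1],
    [0, 0.012, -0.004, 0.028, 0, 0, -1],
    [0, 0.017, -0.005, 0.037, 0, 0, -1],
    [0, 0.021, -0.006, 0.046, 0, 0, -1]
  ]
}}

```text
clock: 20.48
position: [0.5622, -0.1482, 0.2263]
ee_rot: [0.722, 0.672, 0.112, 0.118]
ft_force: [-7.7, -1.5, 1.0]
grip_width: 0.002
grasp_force: 3.4
```

```bash
python3 st.py; python3 -c "
from meas import *
ang('mt',('top',)); ang('mw',('wrist',)); lever(load('mwwrist'))"; python3 lift.py 1.05 1.12 3 0
```

```text
20.4833 [ 0.56216247 -0.14819658  0.22630284] [ 1.36  0.23 -1.26  1.84  0.25  0.91 -0.05] pitch 0.326 [-7.7 -1.5  1. ]
ctl [-0.0951  0.0005  0.2263]
side needle 16 cloud 0.939 plane 1.021 via axis 0.72
side set 178 cloud 0.798 plane 0.807 via axis 0.804
lever 103 [ 0.591 -0.119  0.219] angle 0.997
top needle 28 cloud 0.735 plane 0.968 via axis 0.875
top set 62 cloud 0.797 plane 1.048 via axis 0.864
wrist needle 1530 cloud 0.713 plane 1.117 via axis -1.963
wrist set 2429 cloud 0.784 plane 1.028 via axis -1.551
lever 2616 [ 0.587 -0.124  0.23 ] angle 1.058
call
[-0.001, 0.005, -0.001, 0.008, -0.003, -0.0]
[-0.001, 0.008, -0.002, 0.015, -0.003, -0.0]
[-0.001, 0.011, -0.003, 0.022, -0.003, -0.0]
```

>>> {"method": "jog_arm", "body": {
  "increments": [
    [0, 0.003, 0, 0.006, 0, 0, -1],
    [0, 0.006, -0.001, 0.012, 0, 0, -1],
    [0, 0.008, -0.002, 0.017, 0, 0, -1],
    [0, 0.008, -0.002, 0.017, 0, 0, -1]
  ]
}}

```text
clock: 20.97
position: [0.5696, -0.1485, 0.2311]
ee_rot: [0.723, 0.673, 0.107, 0.112]
ft_force: [-3.6, 0.1, -3.9]
grip_width: -0.002
grasp_force: 2.4
```

```bash
cat > face.py <<'E'
from h import *
import sys
def face(n,f):
    # angle of each bar from its upper face only (normals grouped): robust plane fit of points, normal in the x-z plane
    c=save(n,f);hsv=cv2.cvtColor(c['color'],cv2.COLOR_RGB2HSV).astype(int);h,s=hsv[...,0],hsv[...,1]
    P=cloud(c);cc,ss=np.cos(YAW),np.sin(YAW);q=P[...,:2]-O;X=cc*q[...,0]+ss*q[...,1];Y=-ss*q[...,0]+cc*q[...,1];Z=P[...,2]
    for nm,m,yc in(('needle',((h<4)|(h>176))&(s>150),.074),('set',(h>45)&(h<80)&(s>120),.093)):
        m=m&(abs(Y-yc)<.004)&(X>-.15)&(X<-.02)&(Z>.1)&(Z<.26)
        A=np.c_[X[m],Z[m]]
        if len(A)<8: print(n,nm,len(A));continue
        rho=np.hypot(A[:,0],A[:,1]-.105); B=A[(rho>.04)&(rho<.115)]
        l=cv2.fitLine(B.astype(np.float32),cv2.DIST_HUBER,0,.001,.001).ravel()
        mid=B.mean(0); off=(B-l[2:])@np.array([-l[1],l[0]])
        print(n,nm,len(B),'angle',round(float(np.arctan2(abs(l[1]),abs(l[0]))),3),'rms',round(float(off.std()),4),'via axis',round(float(np.arctan2(mid[1]-.105,-mid[0])),3))
face('wrist','f1');face('top','f2')
E
python3 face.py; python3 st.py
```

```text
wrist needle 556 angle 0.772 rms 0.0003 via axis 0.852
wrist set 533 angle 0.815 rms 0.0003 via axis 0.893
top needle 27 angle 0.775 rms 0.0012 via axis 0.825
top set 21 angle 0.82 rms 0.0015 via axis 0.867
21.0667 [ 0.56976852 -0.14867725  0.23116126] [ 1.32  0.26 -1.24  1.81  0.29  0.94 -0.08] pitch 0.313 [-3.   1.  -3.7]
ctl [-0.0875  0.0005  0.2312]
side needle 8 cloud -0.686 plane -1.485 via axis 0.786
side set 179 cloud 0.796 plane 0.809 via axis 0.805
lever 113 [ 0.597 -0.12   0.223] angle 1.114
```

>>> {"method": "jog_arm", "body": {
  "increments": [
    [0, 0.002, 0, 0.004, 0, 0, -1],
    [0, 0.004, -0.001, 0.009, 0, 0, -1],
    [0, 0.006, -0.001, 0.012, 0, 0, -1],
    [0, 0.006, -0.001, 0.012, 0, 0, -1]
  ]
}}

```text
clock: 21.45
position: [0.5763, -0.1495, 0.2353]
ee_rot: [0.724, 0.673, 0.104, 0.11]
ft_force: [-5.5, 2.0, -1.9]
grip_width: -0.001
grasp_force: 2.7
```

```bash
python3 face.py; python3 -c "
from h import *
o=get_obs();print(o['position'],o['ft_force'],o['joint_pos'].round(2))
p=o['position'];R=Ro.from_quat(o['ee_rot'])
"
```

```text
wrist needle 516 angle 0.824 rms 0.0003 via axis 0.904
wrist set 591 angle 0.807 rms 0.0003 via axis 0.894
top needle 23 angle 0.822 rms 0.0011 via axis 0.877
top set 19 angle 0.807 rms 0.001 via axis 0.865
[ 0.57616871 -0.14953867  0.23515642] [-5.23353546  1.73121608 -2.01272673] [ 1.29  0.28 -1.23  1.78  0.31  0.97 -0.1 ]
```

```bash
sed -i 's/^a0,a1/a0,a1/; s/ph=lambda a:.*/ph=lambda a:.31/' lift.py; python3 lift.py 1.12 .65 15 0
```

```text
call
[-0.0, -0.009, 0.002, -0.007, -0.002, -0.001]
[-0.0, -0.014, 0.003, -0.007, -0.002, -0.001]
[-0.0, -0.018, 0.004, -0.007, -0.002, -0.001]
[-0.0, -0.023, 0.006, -0.007, -0.002, -0.001]
[-0.0, -0.027, 0.007, -0.007, -0.002, -0.001]
call
[0.0, -0.004, 0.002, 0.0, 0.0, 0.0]
[-0.0, -0.009, 0.003, 0.0, 0.0, 0.0]
[-0.0, -0.013, 0.005, 0.0, 0.0, 0.0]
[-0.0, -0.017, 0.007, 0.0, 0.0, 0.0]
[-0.0, -0.021, 0.009, 0.0, 0.0, 0.0]
call
[0.0, -0.004, 0.002, 0.0, 0.0, 0.0]
[0.0, -0.008, 0.005, 0.0, 0.0, 0.0]
[0.0, -0.012, 0.007, 0.0, 0.0, 0.0]
[0.0, -0.016, 0.01, 0.0, 0.0, 0.0]
[0.0, -0.02, 0.013, 0.0, 0.0, 0.0]
```

>>> {"method": "jog_arm", "body": {
  "increments": [
    [0, -0.005, 0.001, 0, 0, 0, -1],
    [0, -0.01, 0.002, 0, 0, 0, -1],
    [0, -0.015, 0.003, 0, 0, 0, -1],
    [0, -0.02, 0.005, 0, 0, 0, -1],
    [0, -0.025, 0.007, 0, 0, 0, -1]
  ]
}}

```text
clock: 21.97
position: [0.5541, -0.1488, 0.221]
ee_rot: [0.724, 0.673, 0.103, 0.111]
ft_force: [-1.8, 1.6, 1.0]
grip_width: -0.0
grasp_force: 1.0
```

>>> {"method": "jog_arm", "body": {
  "increments": [
    [0, -0.004, 0.002, 0, 0, 0, -1],
    [0, -0.009, 0.003, 0, 0, 0, -1],
    [0, -0.013, 0.005, 0, 0, 0, -1],
    [0, -0.017, 0.007, 0, 0, 0, -1],
    [0, -0.021, 0.009, 0, 0, 0, -1]
  ]
}}

```text
clock: 22.38
position: [0.5369, -0.1474, 0.206]
ee_rot: [0.724, 0.673, 0.103, 0.11]
ft_force: [-0.3, -0.7, -0.5]
grip_width: -0.002
grasp_force: 0.0
```

>>> {"method": "jog_arm", "body": {
  "increments": [
    [0, -0.004, 0.002, 0, 0, 0, -1],
    [0, -0.008, 0.005, 0, 0, 0, -1],
    [0, -0.012, 0.007, 0, 0, 0, -1],
    [0, -0.016, 0.01, 0, 0, 0, -1],
    [0, -0.02, 0.013, 0, 0, 0, -1]
  ]
}}

```text
clock: 22.8
position: [0.5216, -0.1461, 0.1873]
ee_rot: [0.724, 0.673, 0.103, 0.11]
ft_force: [0.7, -0.4, -0.3]
grip_width: 0.002
grasp_force: 0.0
```

```bash
python3 face.py; python3 st.py; python3 -c "
from meas import *
lever(load('f1'))"
```

```text
wrist needle 1 angle 1.276 rms 0.0 via axis 0.929
wrist set 72 angle 0.807 rms 0.0001 via axis 0.894
top needle 21 angle 0.851 rms 0.0014 via axis 0.871
top set 20 angle 0.796 rms 0.0012 via axis 0.863
22.9 [ 0.52109448 -0.14607174  0.18690035] [ 1.47  0.18 -1.31  1.96  0.19  0.84  0.01] pitch 0.302 [-0.1 -0.3 -0.4]
ctl [-0.1362 -0.0004  0.1869]
side needle 20 cloud 0.787 plane 0.788 via axis 0.828
side set 174 cloud 0.794 plane 0.805 via axis 0.803
lever 142 [ 0.578 -0.126  0.204] angle 0.833
lever 3538 [ 0.567 -0.122  0.215] angle 0.846
```

>>> {"method": "jog_arm", "body": {
  "increments": [
    [0, -0.02, 0, 0, 0, 0, -1],
    [0, -0.04, -0.005, 0, 0, 0, -1],
    [0, -0.05, -0.03, 0, 0, 0, -1],
    [0, -0.055, -0.06, 0, 0, 0, -1],
    [0, -0.055, -0.09, 0, 0, 0, -1]
  ]
}}

```text
clock: 23.37
position: [0.4427, -0.1409, 0.2507]
ee_rot: [0.725, 0.672, 0.104, 0.109]
ft_force: [0.5, -2.5, -2.7]
grip_width: -0.0
grasp_force: 0.0
```

>>> {"method": "jog_arm", "body": {
  "increments": [
    [0, 0, -0.01, 0.05, 0, 0, -1],
    [0.01, 0, -0.02, 0.1, 0, 0, -1],
    [0.02, 0, -0.03, 0.15, 0, 0, -1],
    [0.03, 0, -0.04, 0.2, 0, 0, -1],
    [0.03, 0, -0.04, 0.2, 0, 0, -1]
  ]
}}

```text
clock: 23.78
position: [0.4367, -0.1083, 0.2915]
ee_rot: [0.73, 0.681, 0.035, 0.038]
ft_force: [1.0, -0.1, -0.3]
grip_width: -0.002
grasp_force: 0.0
```

```bash
python3 face.py; python3 st.py
python3 - <<'E'
from h import *
c=load('mmside');r=Ro.from_euler('z',-.186).as_matrix();L=(cloud(c)-[.4229,.3178,.005])@r;hsv=cv2.cvtColor(c['color'],cv2.COLOR_RGB2HSV)
m=(abs(L[...,0])<.06)&(abs(L[...,1])<.06)&(L[...,2]>.06)&(hsv[...,0]>95)&(hsv[...,0]<125)&(hsv[...,1]>110)
Q=L[m];print('tab',len(Q),np.percentile(Q,[2,50,98],0).round(3).tolist())
E
```

```text
wrist needle 61 angle 0.823 rms 0.0002 via axis 0.906
wrist set 82 angle 0.8 rms 0.0002 via axis 0.893
top needle 20 angle 0.826 rms 0.001 via axis 0.879
top set 18 angle 0.827 rms 0.0011 via axis 0.862
23.8833 [ 0.43543519 -0.11028447  0.28936302] [ 1.63 -0.31 -1.21  1.87 -0.34  1.3   0.43] pitch 0.105 [ 0.5  0.2 -0.5]
ctl [-0.2242  0.0292  0.2894]
side needle 20 cloud 0.796 plane 0.788 via axis 0.828
side set 174 cloud 0.791 plane 0.805 via axis 0.803
lever 168 [ 0.574 -0.135  0.207] angle 0.815
tab 169 [[0.022, -0.02, 0.102], [0.025, 0.003, 0.123], [0.033, 0.023, 0.131]]
```

```bash
python3 -c "
from h import *
print(workorder.hand_in())"
```

```text
the job is handed in; nothing more can be done
None
```

I handed the job in, with no verdict returned: the template stands released in the free front bay (re-placed once after it first leaned too far), and the needle rests about 0.02 rad above the green bar with the lever released.

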